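Set out the spice-tasting board

ROBOT

A 6-joint arm with a two-finger parallel gripper is mounted at the origin on the work surface. World frame = base frame: x ahead of the robot, y to its left, z up, the work surface at z = 0. Lengths are in mm, angles in rad, forces in N, time in s.
With the tool pointing down it reaches from about 400 to 925 mm from the base axis. Payload 12.5 kg.
Tool frame: the origin (TCP) lies midway between the tips of the shut fingers; the grasp point (between the pads) lies 19 mm behind it; z points along the fingers, y is the line along which they close (so a half turn about z gives the same grasp; the last joint's range is limited). The gripper opens to 95 mm and grips with 3 to 60 N. Pads are 20 mm wide; open, the fingers measure 119 mm over their backs; the gripper's body (75 mm by 180 mm) begins 59 mm behind the grasp point.
Start: joints at [1.057, 0.491, 1.559, -0, 1.092, -0.106], TCP at [247.856, 573.775, 187.861] pointing down, gripper open.
Joint ranges: [-3.1, 3.1], [-0.84, 2.19], [0.05, 2.79], [-1.13, 4.28], [0.06, 2.93], [-2.69, 2.69]. Speed limits (rad/s): [2.22, 2.22, 2.79, 3.14, 3.14, 3.14].

INTERFACE

Orientations are given as a unit quaternion [w, x, y, z].
In Python, from cell import r gives the robot as it stands.
- The arm moves only by the tool step_arm, never from a script. Its argument "series" is a list of rows, each an object with "offset": the shift along the tool's x, y, z in cm, a list of three; "delta_rot": the turn, a rotation vector about the tool's x, y, z in degrees, a list of three; "gripper": the finger opening in cm, from 0 to 9.51. In form: [{"offset": [tx, ty, tz], "delta_rot": [rx, ry, rz], "gripper": gripper}, ...]. A call has exactly 8 rows; each row is the pose to reach, as a shift and turn from the pose commanded when the call began, along the tool's axes at that moment; what a row does not reach only later rows make up. A row lasts 1/10 s, in which the tool goes at most 50 mm and 8.59 degrees, less where a joint would pass 70% of its speed; a pose out of reach is approached as far as the arm can. A call with a gripper value outside its range is refused whole. The fingers move at their own pace and stop on an object; "squeeze" is the grip in N (left out, the last holds). Time passes only in rows, so rows that repeat a pose let the fingers close, or fill a call up. It gives the time, the measured TCP pose, the force, the opening and the grip force at its end, in the units of the state.
- r.get_state(): the state, without advancing time (a new reading comes with each control period).
- r.grab_frame(name): name is "scene" or "top" or "wrist"; returns a dict with "img" (480x640x3 uint8, red, green, blue), "fx", "fy", "cx", "cy" (pixels), "dist" ([k1, k2, p1, p2, k3] as OpenCV has them; the pictures are not rectified), "pose" (4x4, takes a point from camera to world coordinates). Camera axes: x right, y up, looking along -z (the intrinsics and any distortion apply to the point x, -y, -z); pixel columns grow to the right and rows downward; lengths in mm; the calibration is good to about 2 mm. A picture is of the moment at which its call begins. There is no depth.
- r.finish_job(): hands the job in; it is judged then, once.
The state is a dict: "time_s": time; "qpos": joint angles; "dq": joint speeds; "effort": joint torques, N m; "tool_pos": TCP position; "ee_rot": TCP orientation; "force": force on the tool from outside, world axes, zero at the start; "moment": the same for the moment, N m; "gripper_width": finger opening in mm; "finger_force": force on a finger pad.
Only numpy, scipy, OpenCV 4.12 (cv2) and the standard library are available. Lean on these libraries where they do the work, as an engineer would, in place of code of your own. Each camera call takes 0.05 s, during which the arm holds its last target. There are 200 camera calls.

TASK

Set out the tasting board for the customers: clear every used steel cup off it into the wash-up tub, and stand every spice jar from the mat upright on the board. Only when that is done, swing the loaded board round on its heavy mortar end, which stays where it is, by pushing sideways near the free end, until its long side lies flush along the customer rail. Last, press the plunger of the counter bell right down to its stop and let it go; leave the soy bottle and the chilli jar alone.

Things in the scene. Friction and masses are not known exactly. Their poses are not given: they have to be found in the camera images.
- board: loose varnished board, 104 mm wide, flat on the counter, its top 16 mm above it. One end is a half circle (radius 52 mm) with a granite mortar 96 mm across, its rim 90 mm above the counter; the other, the free end, is square. Origin on the mortar's axis, at counter level; x along the board to the free end (at 326 mm); +y: the long side that has to end against the rail; z up
- board_mark (a point): top of the board, 16 mm above the counter, at x = 218 mm, y = 0: centre of one of four round marks (64 mm across, at x = 88, 153, 218, 283 mm) where jars can stand in one row; any marks may be used. Along both long sides from x = 60 mm, and across the free end, runs a lip 6 mm thick that stands 12 mm above the board's top. Axes as the board's
- board_rail_side_mortar_end (a point): point on the outer edge of the board's rail side (+y), level with the mortar's axis (x = 0, y = 52 mm), 10 mm above the counter; axes as the board's. At the start 2 to 6 mm separate the round end from the rail, and the board stands 23 to 34 degrees out from it
- board_rail_side_free_end (a point): point on the outer edge of the board's rail side (+y), near the free end (x = 300 mm, y = 52 mm), 10 mm above the counter; axes as the board's
- board_push_side_free_end (a point): point on the outer edge of the opposite long side (-y), which faces the robot, near the free end (x = 290 mm, y = -52 mm), 10 mm above the counter: push here. The board weighs about 1.9 kg, mostly at the mortar, which has a rubber pad below; the free end has felt feet. So it turns about the mortar when pushed sideways here with 2 to 5 N. Axes as the board's
- rail: fixed wooden rail along the customers' edge of the counter, 460 mm long, 20 mm thick, 44 mm high, with a steel cap that overhangs on the customers' side only. Origin at the centre of its underside; its y runs along the rail; the upright face towards the robot lies at x = -10 mm in its frame. When flush, the board's x axis points along the rail's -y
- mat: fixed black rubber counter mat, 190 x 190 x 4 mm, on which the jars start; origin at the centre of its underside
- jar1: squat round spice jar, clear plastic full of dark brown spice, with a steel screw lid, 60 mm across and 60 mm high, about 120 g; origin at the centre of its underside, z up its axis. It starts upright on the mat. One of the four jars may be absent.
- jar2: squat round spice jar, clear plastic full of dark brown spice, with a steel screw lid, 60 mm across and 60 mm high, about 120 g; origin at the centre of its underside, z up its axis. It starts upright on the mat. One of the four jars may be absent.
- jar3: squat round spice jar, clear plastic full of dark brown spice, with a steel screw lid, 60 mm across and 60 mm high, about 120 g; origin at the centre of its underside, z up its axis. It starts upright on the mat. One of the four jars may be absent.
- jar4: squat round spice jar, clear plastic full of dark brown spice, with a steel screw lid, 60 mm across and 60 mm high, about 120 g; origin at the centre of its underside, z up its axis. It starts upright on the mat. One of the four jars may be absent.
- cup1: used steel tasting cup, empty, open at the top, 62 mm across at the rim and 48 mm high, narrower at the foot, about 70 g; origin at the centre of its underside, z up its axis. It starts standing on the board. One of the three may be absent.
- cup2: used steel tasting cup, empty, open at the top, 62 mm across at the rim and 48 mm high, narrower at the foot, about 70 g; origin at the centre of its underside, z up its axis. It starts standing on the board. One of the three may be absent.
- cup3: used steel tasting cup, empty, open at the top, 62 mm across at the rim and 48 mm high, narrower at the foot, about 70 g; origin at the centre of its underside, z up its axis. It starts standing on the board. One of the three may be absent.
- tub: fixed open grey plastic wash-up tub, 250 mm (x) by 200 mm (y) outside, 60 mm high, walls 6 mm, floor about 6 mm thick; origin at the centre of its underside. A cup may stand or lie in it
- bell_top (a point): top of the bell's plunger head, a steel button 17 mm across on the crown of a round counter bell (90 mm across, fixed to the counter); z = 64 mm when up; it moves straight down
- bell (a joint): travel of the bell's plunger in m: 0 up, 0.007 fully down on its stop; the spring gives 1.5 N at the top and 4.5 N at the stop and brings it back up
- soy: brown soy sauce bottle with a red cap, 66 mm across, 220 mm high, standing beyond the mat; not to be moved; origin at the centre of its underside
- chilli: jar of chilli paste, 72 mm across, 100 mm high, standing beside the tub and the bell; not to be moved; origin at the centre of its underside
Mind the look-alikes: they are no part of the job. Leave any blue or green look-alike of the cup1 alone.

How it is judged:
By the outcome, as a careful person would: the job done as asked, in the order asked, and still so for the second after the job is handed in, with the robot touching nothing.
Of cup1, cup2, cup3 only 2 to 3 are there at a start; the rules pass over those that are not, and their reading is None.
Of jar1, jar2, jar3, jar4 only 3 to 4 are there at a start; the rules pass over those that are not, and their reading is None.
At some moment in a run one of jar1, jar2, jar3, jar4, cup1, cup2, cup3 may be knocked a few centimetres aside while the robot is not near it.
It also fails if it takes over 208 s, if anything falls off the work surface, if the arm or the gripper's body presses on something with over 40 N, if the wrist force passes 120 N, or if a joint passes its speed limit or range.

## Working session

There is one attempt and no reset: what is moved stays moved. The work goes in short steps, Python scripts to look and compute and a tool call to move; the robot and the scene stay as the last step left them, time stands still between calls to the robot, and variables do not carry over. Pictures are saved under pics/ and viewed, at most 14 in all, crops included, and the job is handed in when it is done.

Besides the shell and the picture viewer there is one more tool, called after "Emit:" in YAML: its name, and indented under it one key for each argument. step_arm: Moves the arm, as the interface text tells. Its arguments: {"type":"object","properties":{"series":{"type":"array"},"squeeze":{"type":"number"}},"required":["series"]}

```bash
mkdir -p pics
cat > h.py <<'E'
from cell import r
import numpy as np, cv2
from scipy.spatial.transform import Rotation as R
def grab(n,save=None):
    f=r.grab_frame(n)
    if save: cv2.imwrite('pics/'+save,cv2.cvtColor(f['img'],cv2.COLOR_RGB2BGR))
    return f
def K(f): return np.array([[f['fx'],0,f['cx']],[0,f['fy'],f['cy']],[0,0,1]])
def ray(f,px):
    p=cv2.undistortPoints(np.array(px,float).reshape(-1,1,2),K(f),np.array(f['dist'])).reshape(-1,2)
    T=np.array(f['pose']); d=np.c_[p[:,0],-p[:,1],-np.ones(len(p))]@T[:3,:3].T
    return T[:3,3],d
def onz(f,px,z):
    o,d=ray(f,px); return o+d*((z-o[2])/d[:,2])[:,None]
def proj(f,P):
    T=np.array(f['pose']); c=(np.array(P,float).reshape(-1,3)-T[:3,3])@T[:3,:3]
    c=c*[1,-1,-1]
    return cv2.projectPoints(c,np.zeros(3),np.zeros(3),K(f),np.array(f['dist']))[0].reshape(-1,2)
E
python3 - <<'E'
from h import *
s=r.get_state();print(s)
for n in ['scene','top','wrist']:
    f=grab(n,n+'0.png');print(n,f['fx'],np.round(f['pose'],3).tolist(),f['dist'])
E
```

```text
{'time_s': 0.0, 'qpos': array([ 1.05741548e+00,  4.91567466e-01,  1.55946360e+00, -8.38358480e-06,
        1.09169172e+00, -1.05629932e-01]), 'dq': array([ 0.00106031,  0.00077757,  0.00106518,  0.00060402, -0.00100237,
       -0.00249617]), 'effort': array([ 1.72350428e-03, -6.12650943e+01, -2.58176333e+01,  6.93260855e-02,
        4.83375625e-02, -8.12844542e-05]), 'tool_pos': array([247.70156674, 573.51564187, 187.25198181]), 'ee_rot': array([-1.68570202e-04,  2.02464107e-01,  9.79289521e-01, -5.39349717e-04]), 'force': array([-0.63921072,  0.56944851, -0.85063734]), 'moment': array([-0.00608838, -0.01812783,  0.0431423 ]), 'finger_force': 0.0, 'gripper_width': 95.05500451905439}
scene 527.8447664757495 [[-0.601, -0.511, 0.615, 1328.06], [0.799, -0.384, 0.462, 490.151], [-0.0, 0.769, 0.639, 850.375], [0.0, 0.0, 0.0, 1.0]] [-0.0648344  0.         0.         0.         0.       ]
top 559.6143855631368 [[-0.01, 0.988, -0.156, 386.491], [-1.0, -0.013, -0.019, -63.156], [-0.021, 0.156, 0.988, 1268.855], [0.0, 0.0, 0.0, 1.0]] [-0.17734026  0.          0.          0.          0.        ]
wrist 336.03391825654313 [[0.397, -0.882, -0.253, 175.248], [0.918, 0.381, 0.111, 602.567], [-0.002, -0.276, 0.961, 384.4], [0.0, 0.0, 0.0, 1.0]] [-0.03379865  0.          0.          0.          0.        ]
```

View pics/top0.png

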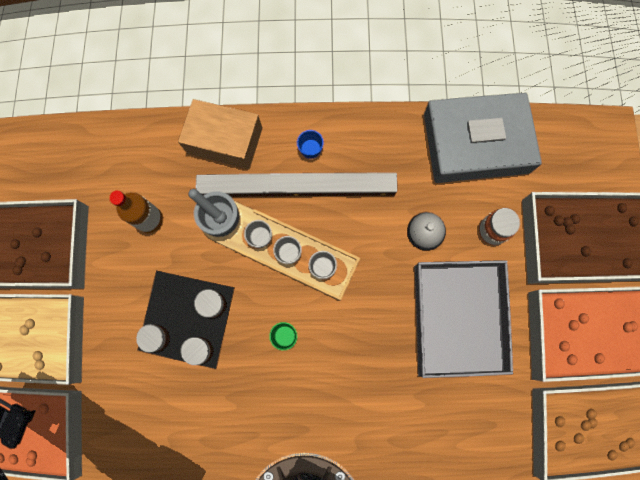

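View pics/scene0.png

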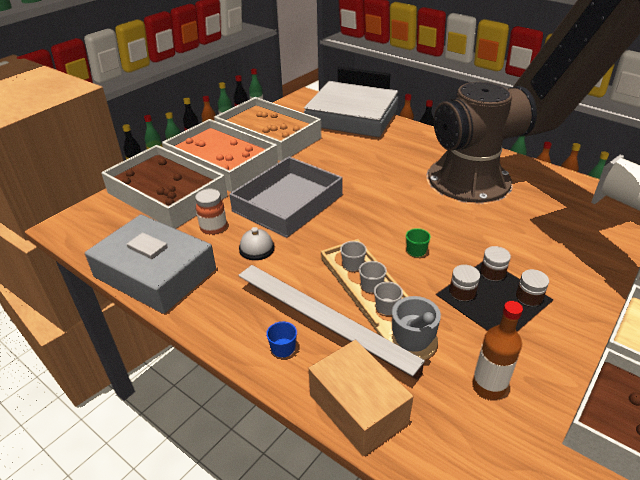

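The top view shows three cups on the board at (259,234), (288,251) and (322,266). Three jars stand on the mat at (208,303), (152,338) and (195,351). The mortar is at (215,214), the tub at (464,318), the bell at (428,228), and a green look-alike at (284,336). The scene view agrees.

```bash
cat > m.py <<'E'
from h import *
f=grab('top'); img=f['img']; g=cv2.cvtColor(img,cv2.COLOR_RGB2GRAY); hsv=cv2.cvtColor(img,cv2.COLOR_RGB2HSV)
def circ(c,R0,z):
    # fit of strongest radial edges about seed: ellipse
    x,y=c; pts=[]
    for a in np.linspace(0,2*np.pi,72,endpoint=False):
        rr=np.arange(R0-4,R0+5,.25); u=(x+rr*np.cos(a)).astype(np.float32);v=(y+rr*np.sin(a)).astype(np.float32)
        p=cv2.remap(cv2.GaussianBlur(g,(3,3),0),u[None],v[None],cv2.INTER_LINEAR)[0].astype(float)
        i=np.argmin(np.gradient(p)); pts.append((u[i],v[i]))
    W=onz(f,pts,z)[:,:2].astype(np.float32)
    for _ in range(3):
        A=np.c_[2*W,np.ones(len(W))]; s=np.linalg.lstsq(A,(W**2).sum(1),rcond=None)[0]
        rad=np.sqrt(s[2]+s[0]**2+s[1]**2); e=np.abs(np.hypot(*(W-s[:2]).T)-rad); W=W[e<=max(np.percentile(e,80),.5)]
    return np.round([s[0],s[1],rad],1)
if __name__=='__main__':
    for n,c in dict(cA=(259,234),cB=(288,251),cC=(322,266)).items(): print(n,circ(c,13,64),onz(f,[c],64)[0].round())
    for n,c in dict(jA=(208,303),jB=(152,338),jC=(195,351)).items(): print(n,circ(c,14,64),onz(f,[c],64)[0].round())
    print('mortar',circ((215,214),22,90)); print('green',onz(f,[(284,336)],48).round())
    print('bell',onz(f,[(429,226)],64).round(),'chilli',onz(f,[(505,222)],100).round(),'soy',onz(f,[(118,198)],220).round())
    print('tub in',onz(f,[(419,263),(507,263),(511,375),(420,375)],60).round())
    print('rail top front',onz(f,[(198,195),(396,192)],44).round(1))
    print('mat',onz(f,[(157,272),(234,288),(217,367),(138,350)],4).round())
    print('board corners z28',onz(f,[(358,258),(343,299)],28).round(1))
    c=img[170:320,180:370]; cv2.imwrite('pics/c1.png',cv2.resize(c[...,::-1],None,fx=4,fy=4,interpolation=cv2.INTER_CUBIC))
E
python3 m.py
```

```text
cA [607.9  91.6  22.9] [611.  93.  64.]
cB [569.5  28.   22.5] [572.  29.  64.]
cC [537.9 -45.4  20.9] [538. -45.  64.]
jA [460.5 205.6  29.7] [460. 204.  64.]
jB [383.6 335.3  29.5] [384. 329.  64.]
jC [356.8 234.2  29.6] [356. 232.  64.]
mortar [657.4 186.4  48.3]
green [[388.  40.  48.]]
bell [[ 624. -281.   64.]] chilli [[ 624. -442.  100.]] soy [[659. 358. 220.]]
tub in [[ 543. -256.   60.]
 [ 540. -453.   60.]
 [ 295. -451.   60.]
 [ 301. -251.   60.]]
rail top front [[ 707.5  237.3   44. ]
 [ 707.  -213.1   44. ]]
mat [[536. 340.   4.]
 [498. 158.   4.]
 [319. 195.   4.]
 [356. 381.   4.]]
board corners z28 [[ 560.  -124.7   28. ]
 [ 468.7  -89.7   28. ]]
```

View pics/c1.png

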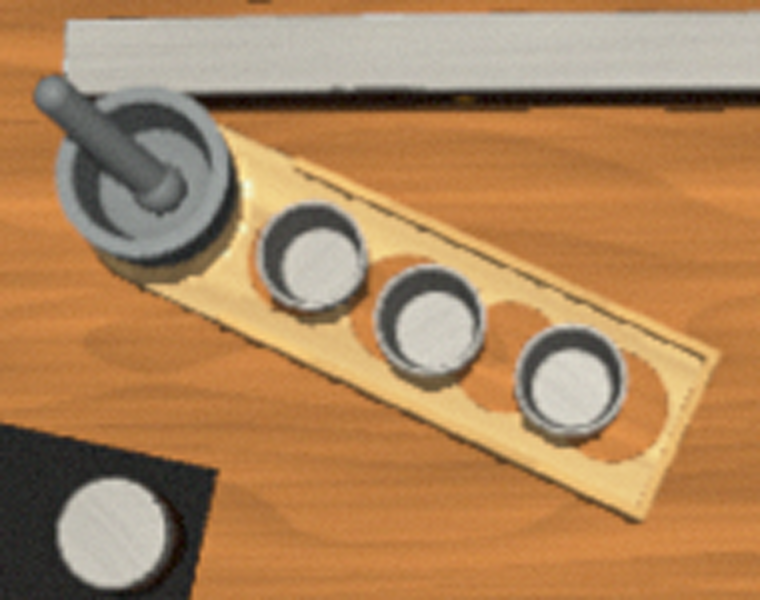

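The crop shows the board's square-end corners at full-frame (360,258) and (340,300). The cup rims are centred near (258,234), (287.5,250) and (322.5,265.5). The mortar-to-free-end distance comes out at 326 mm, as it should, and the angle at 26°.

```bash
cat > plan.py <<'E'
from h import *
import sys
# args: x,y,z,az ... each waypoint; prints tool-frame offset (cm) and delta_rot (deg) from current pose
def goalR(az):
    a=np.radians(az); y=np.array([np.cos(a),np.sin(a),0]); z=np.array([0,0,-1.]); return R.from_matrix(np.c_[np.cross(y,z),y,z])
def plan(wps):
    s=r.get_state(); q=s['ee_rot']; C=R.from_quat([q[1],q[2],q[3],q[0]])
    y=C.as_matrix()[:,1]
    print('t',round(s['time_s'],1),'tcp',s['tool_pos'].round(1),'az',np.degrees(np.arctan2(y[1],y[0])).round(1),'w',round(s['gripper_width'],1))
    for w in wps:
        d=C.inv().apply(np.array(w[:3])-s['tool_pos'])/10; rv=np.degrees((C.inv()*goalR(w[3])).as_rotvec())
        print(w,'->',d.round(2).tolist(),rv.round(1).tolist())
if __name__=='__main__': plan([list(map(float,a.split(','))) for a in sys.argv[1:]])
E
python3 - <<'E'
from m import *
print(onz(f,[(258,234.2),(287.5,250),(322.6,265.5)],64).round(1)[:,:2].tolist(), onz(f,[(360,258),(340,300)],28).round(1))
E
python3 plan.py 539,-46,160,-26 539,-46,160,20
```

```text
[[610.5, 95.5], [574.5, 30.4], [539.5, -45.8]] [[ 559.9 -129.2   28. ]
 [ 466.5  -83.1   28. ]]
t 0.2 tcp [247.8 573.7 187.6] az 66.6 w 95.1
[539.0, -46.0, 160.0, -26.0] -> [-51.31, -45.34, 2.77] [-0.0, 0.0, 92.6]
[539.0, -46.0, 160.0, 20.0] -> [-51.31, -45.34, 2.77] [-0.0, 0.0, 46.6]
```

Emit:
step_arm:
  series:
    - {"offset": [-51.3,-45.3,2.7],"delta_rot": [0,0,92.6],"gripper": 9.5}
    - {"offset": [-51.3,-45.3,2.7],"delta_rot": [0,0,92.6],"gripper": 9.5}
    - {"offset": [-51.3,-45.3,2.7],"delta_rot": [0,0,92.6],"gripper": 9.5}
    - {"offset": [-51.3,-45.3,2.7],"delta_rot": [0,0,92.6],"gripper": 9.5}
    - {"offset": [-51.3,-45.3,2.7],"delta_rot": [0,0,92.6],"gripper": 9.5}
    - {"offset": [-51.3,-45.3,2.7],"delta_rot": [0,0,92.6],"gripper": 9.5}
    - {"offset": [-51.3,-45.3,2.7],"delta_rot": [0,0,92.6],"gripper": 9.5}
    - {"offset": [-51.3,-45.3,2.7],"delta_rot": [0,0,92.6],"gripper": 9.5}
  squeeze: 20

```text
time_s: 1.05
tool_pos: [418.5, 210.2, 172.2]
ee_rot: [0.0, 0.722, 0.692, 0.0]
force: [1.3, -0.2, -0.3]
gripper_width: 95.3
finger_force: 0.0
```

```bash
python3 plan.py 539.5,-46,160,-26
```

```text
t 1.1 tcp [418.5 210.2 172.2] az -2.5 w 95.3
[539.5, -46.0, 160.0, -26.0] -> [-25.08, 13.19, 1.22] [0.0, -0.0, 23.5]
```

Emit:
step_arm:
  series:
    - {"offset": [-25.1,13.2,1.2],"delta_rot": [0,0,23.5],"gripper": 9.5}
    - {"offset": [-25.1,13.2,1.2],"delta_rot": [0,0,23.5],"gripper": 9.5}
    - {"offset": [-25.1,13.2,1.2],"delta_rot": [0,0,23.5],"gripper": 9.5}
    - {"offset": [-25.1,13.2,1.2],"delta_rot": [0,0,23.5],"gripper": 9.5}
    - {"offset": [-25.1,13.2,1.2],"delta_rot": [0,0,23.5],"gripper": 9.5}
    - {"offset": [-25.1,13.2,1.2],"delta_rot": [0,0,23.5],"gripper": 9.5}
    - {"offset": [-25.1,13.2,1.2],"delta_rot": [0,0,23.5],"gripper": 9.5}
    - {"offset": [-25.1,13.2,1.2],"delta_rot": [0,0,23.5],"gripper": 9.5}

```text
time_s: 1.85
tool_pos: [540.4, -44.1, 159.7]
ee_rot: [-0.0, 0.847, 0.532, -0.0]
force: [-1.4, 0.2, 0.1]
gripper_width: 95.1
finger_force: 0.0
```

```bash
python3 plan.py 539.5,-46,36,-26; python3 -c "
from h import *
grab('wrist','w1.png')"
```

```text
t 1.9 tcp [540.4 -44.1 159.7] az -25.7 w 95.1
[539.5, -46.0, 36.0, -26.0] -> [-0.21, 0.02, 12.37] [-0.0, -0.0, 0.3]
```

View pics/w1.png

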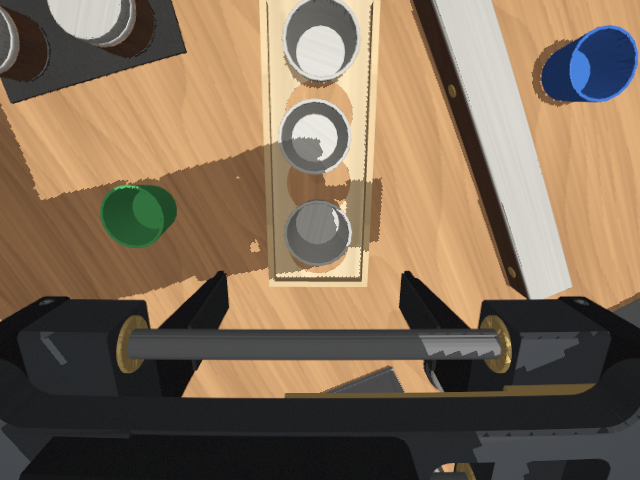

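The wrist view has cup C centred between the fingers at about (318,230), so I'm going down.

Emit:
step_arm:
  series:
    - {"offset": [-0.1,0,4.5],"delta_rot": [0,0,0],"gripper": 9.5}
    - {"offset": [-0.1,0,9],"delta_rot": [0,0,0],"gripper": 9.5}
    - {"offset": [-0.1,0,12.3],"delta_rot": [0,0,0],"gripper": 9.5}
    - {"offset": [-0.1,0,12.3],"delta_rot": [0,0,0],"gripper": 9.5}
    - {"offset": [-0.1,0,12.3],"delta_rot": [0,0,0],"gripper": 4.5}
    - {"offset": [-0.1,0,12.3],"delta_rot": [0,0,0],"gripper": 4.5}
    - {"offset": [-0.1,0,12.3],"delta_rot": [0,0,0],"gripper": 4.5}
    - {"offset": [-0.1,0,12.3],"delta_rot": [0,0,0],"gripper": 4.5}
  squeeze: 20

```text
time_s: 2.7
tool_pos: [540.7, -44.5, 38.4]
ee_rot: [0.001, 0.846, 0.533, 0.001]
force: [0.6, -0.7, 0.6]
gripper_width: 68.5
finger_force: 0.0
```

```bash
python3 plan.py 539.5,-46,140,-26 465,-300,140,-26 465,-300,32,-26
```

```text
t 2.7 tcp [540.7 -44.5  38.4] az -25.6 w 68.5
[539.5, -46.0, 140.0, -26.0] -> [-0.18, -0.03, -10.16] [0.1, -0.0, 0.4]
[465.0, -300.0, 140.0, -26.0] -> [-26.31, 4.24, -10.17] [0.1, -0.0, 0.4]
[465.0, -300.0, 32.0, -26.0] -> [-26.31, 4.21, 0.63] [0.1, -0.0, 0.4]
```

Emit:
step_arm:
  series:
    - {"offset": [0,0,0],"delta_rot": [0,0,0],"gripper": 4.5}
    - {"offset": [0,0,0],"delta_rot": [0,0,0],"gripper": 4.5}
    - {"offset": [0,0,0],"delta_rot": [0,0,0],"gripper": 4.5}
    - {"offset": [0,0,-5],"delta_rot": [0,0,0],"gripper": 4.5}
    - {"offset": [0,0,-10],"delta_rot": [0,0,0],"gripper": 4.5}
    - {"offset": [-4.7,0.8,-10],"delta_rot": [0,0,0],"gripper": 4.5}
    - {"offset": [-9.4,1.6,-10],"delta_rot": [0,0,0],"gripper": 4.5}
    - {"offset": [-14,2.3,-10],"delta_rot": [0,0,0],"gripper": 4.5}

```text
time_s: 3.5
tool_pos: [499.8, -182.0, 137.6]
ee_rot: [0.0, 0.846, 0.533, 0.0]
force: [0.5, -0.4, 0.2]
gripper_width: 44.9
finger_force: 0.0
```

```bash
python3 plan.py 465,-300,140,-26 465,-300,34,-26
```

```text
t 3.5 tcp [ 499.8 -182.   137.6] az -25.6 w 44.9
[465.0, -300.0, 140.0, -26.0] -> [-12.15, 1.95, -0.24] [0.0, -0.0, 0.4]
[465.0, -300.0, 34.0, -26.0] -> [-12.15, 1.94, 10.36] [0.0, -0.0, 0.4]
```

Finger force is zero at 45 mm, so the cup wasn't held. I'll look.

Run:
```python
from h import *
f=grab('top'); c=f['img'][170:390,130:400]; cv2.imwrite('pics/t2.png',cv2.resize(c[...,::-1],None,fx=2.9,fy=2.7,interpolation=cv2.INTER_CUBIC))
```

```text
(no output)
```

View pics/t2.png

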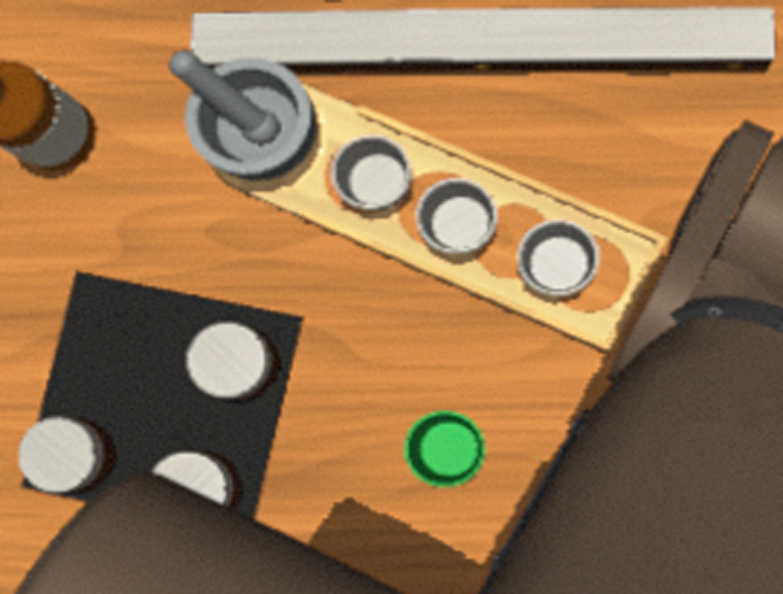

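The cup is still in place at full-frame (322,266), so I lifted before the fingers had closed. I'll retry with the fingers partly closed beforehand and a check before lifting.

```bash
python3 plan.py 539.5,-46,137,-26 539.5,-46,34,-26
```

```text
t 3.5 tcp [ 498.4 -187.4  137.3] az -25.7 w 45.0
[539.5, -46.0, 137.0, -26.0] -> [14.52, -2.44, 0.01] [0.1, 0.1, 0.3]
[539.5, -46.0, 34.0, -26.0] -> [14.54, -2.45, 10.31] [0.1, 0.1, 0.3]
```

Emit:
step_arm:
  series:
    - {"offset": [4.8,-0.8,0],"delta_rot": [0,0,0],"gripper": 8}
    - {"offset": [9.6,-1.6,0],"delta_rot": [0,0,0],"gripper": 8}
    - {"offset": [14.5,-2.4,0],"delta_rot": [0,0,0],"gripper": 8}
    - {"offset": [14.5,-2.4,0],"delta_rot": [0,0,0],"gripper": 8}
    - {"offset": [14.5,-2.4,3.5],"delta_rot": [0,0,0],"gripper": 8}
    - {"offset": [14.5,-2.4,7],"delta_rot": [0,0,0],"gripper": 8}
    - {"offset": [14.5,-2.4,10.3],"delta_rot": [0,0,0],"gripper": 8}
    - {"offset": [14.5,-2.4,10.3],"delta_rot": [0,0,0],"gripper": 8}

```text
time_s: 4.35
tool_pos: [539.2, -39.6, 30.8]
ee_rot: [-0.002, 0.846, 0.533, -0.002]
force: [-0.3, -0.6, -0.0]
gripper_width: 79.9
finger_force: 0.0
```

Emit:
step_arm:
  series:
    - {"offset": [0,0,0],"delta_rot": [0,0,0],"gripper": 4.5}
    - {"offset": [0,0,0],"delta_rot": [0,0,0],"gripper": 4.5}
    - {"offset": [0,0,0],"delta_rot": [0,0,0],"gripper": 4.5}
    - {"offset": [0,0,0],"delta_rot": [0,0,0],"gripper": 4.5}
    - {"offset": [0,0,0],"delta_rot": [0,0,0],"gripper": 4.5}
    - {"offset": [0,0,0],"delta_rot": [0,0,0],"gripper": 4.5}
    - {"offset": [0,0,0],"delta_rot": [0,0,0],"gripper": 4.5}
    - {"offset": [0,0,0],"delta_rot": [0,0,0],"gripper": 4.5}

```text
time_s: 5.15
tool_pos: [542.3, -39.8, 35.5]
ee_rot: [0.001, 0.846, 0.533, 0.001]
force: [0.2, -1.7, 9.1]
gripper_width: 60.3
finger_force: 20.0
```

```bash
python3 plan.py 539.5,-46,140,-26 465,-300,140,-26 465,-300,34,-26
```

```text
t 5.2 tcp [542.3 -39.8  35.5] az -25.6 w 60.3
[539.5, -46.0, 140.0, -26.0] -> [-0.67, 0.04, -10.45] [0.2, -0.0, 0.4]
[465.0, -300.0, 140.0, -26.0] -> [-26.79, 4.31, -10.45] [0.2, -0.0, 0.4]
[465.0, -300.0, 34.0, -26.0] -> [-26.8, 4.28, 0.15] [0.2, -0.0, 0.4]
```

Emit:
step_arm:
  series:
    - {"offset": [0,0,-4],"delta_rot": [0,0,0],"gripper": 4.5}
    - {"offset": [0,0,-8.5],"delta_rot": [0,0,0],"gripper": 4.5}
    - {"offset": [-5,0.8,-9.5],"delta_rot": [0,0,0],"gripper": 4.5}
    - {"offset": [-9.8,1.6,-9.5],"delta_rot": [0,0,0],"gripper": 4.5}
    - {"offset": [-14.6,2.4,-9.5],"delta_rot": [0,0,0],"gripper": 4.5}
    - {"offset": [-19.4,3.2,-9.5],"delta_rot": [0,0,0],"gripper": 4.5}
    - {"offset": [-24.2,3.9,-9.5],"delta_rot": [0,0,0],"gripper": 4.5}
    - {"offset": [-26.8,4.3,-9.5],"delta_rot": [0,0,0],"gripper": 4.5}

```text
time_s: 5.95
tool_pos: [463.1, -302.9, 129.7]
ee_rot: [0.001, 0.847, 0.532, 0.0]
force: [-0.3, 0.1, -0.4]
gripper_width: 59.9
finger_force: 20.0
```

Emit:
step_arm:
  series:
    - {"offset": [0,0,4],"delta_rot": [0,0,0],"gripper": 4.5}
    - {"offset": [0,0,8],"delta_rot": [0,0,0],"gripper": 4.5}
    - {"offset": [0,0,9.7],"delta_rot": [0,0,0],"gripper": 4.5}
    - {"offset": [0,0,9.7],"delta_rot": [0,0,0],"gripper": 7.5}
    - {"offset": [0,0,9.7],"delta_rot": [0,0,0],"gripper": 7.5}
    - {"offset": [0,0,9.7],"delta_rot": [0,0,0],"gripper": 7.5}
    - {"offset": [0,0,4.7],"delta_rot": [0,0,0],"gripper": 7.5}
    - {"offset": [0,0,0],"delta_rot": [0,0,0],"gripper": 8}

```text
time_s: 6.75
tool_pos: [464.2, -299.6, 131.1]
ee_rot: [-0.0, 0.846, 0.533, -0.0]
force: [0.8, -0.1, -0.3]
gripper_width: 78.0
finger_force: 0.0
```

```bash
sleep 0; python3 plan.py 574.5,30,137,-26 574.5,30,35,-26
```

```text
t 6.8 tcp [ 464.2 -299.6  131.1] az -25.6 w 78.0
[574.5, 30.0, 137.0, -26.0] -> [34.49, -4.3, -0.58] [-0.0, -0.0, 0.4]
[574.5, 30.0, 35.0, -26.0] -> [34.49, -4.29, 9.62] [-0.0, -0.0, 0.4]
```

Emit:
step_arm:
  series:
    - {"offset": [4.9,-0.6,0],"delta_rot": [0,0,0],"gripper": 8}
    - {"offset": [9.8,-1.2,0],"delta_rot": [0,0,0],"gripper": 8}
    - {"offset": [14.7,-1.8,0],"delta_rot": [0,0,0],"gripper": 8}
    - {"offset": [19.6,-2.4,0],"delta_rot": [0,0,0],"gripper": 8}
    - {"offset": [24.6,-3,0],"delta_rot": [0,0,0],"gripper": 8}
    - {"offset": [29.5,-3.6,0],"delta_rot": [0,0,0],"gripper": 8}
    - {"offset": [34.4,-4.3,0],"delta_rot": [0,0,0],"gripper": 8}
    - {"offset": [34.4,-4.3,0],"delta_rot": [0,0,0],"gripper": 8}

```text
time_s: 7.55
tool_pos: [575.6, 34.0, 130.7]
ee_rot: [0.001, 0.845, 0.535, 0.002]
force: [-0.3, -0.0, -0.1]
gripper_width: 80.1
finger_force: 0.0
```

Emit:
step_arm:
  series:
    - {"offset": [0,0,4.5],"delta_rot": [0,0,0],"gripper": 8}
    - {"offset": [0,0,9],"delta_rot": [0,0,0],"gripper": 8}
    - {"offset": [0,0,9.7],"delta_rot": [0,0,0],"gripper": 7.5}
    - {"offset": [0,0,9.7],"delta_rot": [0,0,0],"gripper": 4.5}
    - {"offset": [0,0,9.7],"delta_rot": [0,0,0],"gripper": 4.5}
    - {"offset": [0,0,9.7],"delta_rot": [0,0,0],"gripper": 4.5}
    - {"offset": [0,0,9.7],"delta_rot": [0,0,0],"gripper": 4.5}
    - {"offset": [0,0,9.7],"delta_rot": [0,0,0],"gripper": 4.5}

```text
time_s: 8.35
tool_pos: [575.6, 28.7, 34.1]
ee_rot: [0.001, 0.846, 0.533, 0.002]
force: [0.0, -1.5, 9.0]
gripper_width: 61.0
finger_force: 20.0
```

```bash
python3 plan.py 410,-352,137,-26 410,-352,34,-26
```

```text
t 8.3 tcp [575.6  28.7  34.1] az -25.6 w 61.0
[410.0, -352.0, 137.0, -26.0] -> [-41.47, 1.57, -10.34] [0.2, -0.1, 0.4]
[410.0, -352.0, 34.0, -26.0] -> [-41.48, 1.53, -0.04] [0.2, -0.1, 0.4]
```

Emit:
step_arm:
  series:
    - {"offset": [0,0,-4.5],"delta_rot": [0,0,0],"gripper": 4.5}
    - {"offset": [0,0,-9],"delta_rot": [0,0,0],"gripper": 4.5}
    - {"offset": [-4.9,0.2,-9.5],"delta_rot": [0,0,0],"gripper": 4.5}
    - {"offset": [-9.8,0.4,-9.5],"delta_rot": [0,0,0],"gripper": 4.5}
    - {"offset": [-14.7,0.6,-9.5],"delta_rot": [0,0,0],"gripper": 4.5}
    - {"offset": [-19.6,0.8,-9.5],"delta_rot": [0,0,0],"gripper": 4.5}
    - {"offset": [-24.5,0.9,-9.5],"delta_rot": [0,0,0],"gripper": 4.5}
    - {"offset": [-29.5,1.1,-9.5],"delta_rot": [0,0,0],"gripper": 4.5}

```text
time_s: 9.15
tool_pos: [455.7, -243.4, 128.1]
ee_rot: [0.001, 0.846, 0.533, 0.0]
force: [0.9, -1.5, -1.0]
gripper_width: 60.9
finger_force: 20.0
```

Emit:
step_arm:
  series:
    - {"offset": [-4.9,0.2,0],"delta_rot": [0,0,0],"gripper": 4.5}
    - {"offset": [-9.8,0.3,0],"delta_rot": [0,0,0],"gripper": 4.5}
    - {"offset": [-12,0.4,0],"delta_rot": [0,0,0],"gripper": 4.5}
    - {"offset": [-12,0.4,0],"delta_rot": [0,0,0],"gripper": 4.5}
    - {"offset": [-12,0.4,4],"delta_rot": [0,0,0],"gripper": 4.5}
    - {"offset": [-12,0.4,8],"delta_rot": [0,0,0],"gripper": 4.5}
    - {"offset": [-12,0.4,9.5],"delta_rot": [0,0,0],"gripper": 4.5}
    - {"offset": [-12,0.4,9.5],"delta_rot": [0,0,0],"gripper": 4.5}

```text
time_s: 9.95
tool_pos: [408.1, -350.2, 30.7]
ee_rot: [-0.002, 0.846, 0.533, -0.0]
force: [1.2, 0.0, -0.4]
gripper_width: 61.1
finger_force: 20.0
```

Emit:
step_arm:
  series:
    - {"offset": [0,0,0],"delta_rot": [0,0,0],"gripper": 7.5}
    - {"offset": [0,0,0],"delta_rot": [0,0,0],"gripper": 7.5}
    - {"offset": [0,0,0],"delta_rot": [0,0,0],"gripper": 7.5}
    - {"offset": [0,0,0],"delta_rot": [0,0,0],"gripper": 7.5}
    - {"offset": [0,0,-4.5],"delta_rot": [0,0,0],"gripper": 7.5}
    - {"offset": [0,0,-9.5],"delta_rot": [0,0,0],"gripper": 8}
    - {"offset": [0,0,-10],"delta_rot": [0,0,0],"gripper": 8}
    - {"offset": [0,0,-10],"delta_rot": [0,0,0],"gripper": 8}

```text
time_s: 10.75
tool_pos: [408.8, -352.1, 133.6]
ee_rot: [0.002, 0.846, 0.533, 0.0]
force: [-0.3, -0.4, -0.5]
gripper_width: 80.0
finger_force: 0.0
```

```bash
python3 plan.py 610.5,95.5,137,-26 610.5,95.5,35,-26
```

```text
t 10.8 tcp [ 408.8 -352.1  133.6] az -25.6 w 80.0
[610.5, 95.5, 137.0, -26.0] -> [49.08, -1.17, -0.4] [0.2, 0.1, 0.4]
[610.5, 95.5, 35.0, -26.0] -> [49.1, -1.2, 9.8] [0.2, 0.1, 0.4]
```

Emit:
step_arm:
  series:
    - {"offset": [4.9,-0.1,0],"delta_rot": [0,0,0],"gripper": 8}
    - {"offset": [9.8,-0.2,0],"delta_rot": [0,0,0],"gripper": 8}
    - {"offset": [14.7,-0.3,0],"delta_rot": [0,0,0],"gripper": 8}
    - {"offset": [19.6,-0.5,0],"delta_rot": [0,0,0],"gripper": 8}
    - {"offset": [24.5,-0.6,0],"delta_rot": [0,0,0],"gripper": 8}
    - {"offset": [29.4,-0.7,0],"delta_rot": [0,0,0],"gripper": 8}
    - {"offset": [34.3,-0.8,0],"delta_rot": [0,0,0],"gripper": 8}
    - {"offset": [39.2,-0.9,0],"delta_rot": [0,0,0],"gripper": 8}

```text
time_s: 11.55
tool_pos: [569.6, 7.7, 130.5]
ee_rot: [-0.001, 0.846, 0.533, -0.001]
force: [0.9, -0.4, 0.4]
gripper_width: 80.2
finger_force: 0.0
```

Emit:
step_arm:
  series:
    - {"offset": [4.9,-0.1,0],"delta_rot": [0,0,0],"gripper": 8}
    - {"offset": [9.8,-0.3,0],"delta_rot": [0,0,0],"gripper": 8}
    - {"offset": [9.8,-0.3,0],"delta_rot": [0,0,0],"gripper": 8}
    - {"offset": [9.8,-0.3,4.5],"delta_rot": [0,0,0],"gripper": 8}
    - {"offset": [9.8,-0.3,9],"delta_rot": [0,0,0],"gripper": 8}
    - {"offset": [9.8,-0.3,9.9],"delta_rot": [0,0,0],"gripper": 8}
    - {"offset": [9.8,-0.3,9.9],"delta_rot": [0,0,0],"gripper": 4.5}
    - {"offset": [9.8,-0.3,9.9],"delta_rot": [0,0,0],"gripper": 4.5}

```text
time_s: 12.35
tool_pos: [610.1, 95.0, 34.3]
ee_rot: [0.0, 0.846, 0.533, 0.001]
force: [-0.1, -0.8, -0.1]
gripper_width: 69.3
finger_force: 0.0
```

Emit:
step_arm:
  series:
    - {"offset": [0,0,0],"delta_rot": [0,0,0],"gripper": 4.5}
    - {"offset": [0,0,0],"delta_rot": [0,0,0],"gripper": 4.5}
    - {"offset": [0,0,0],"delta_rot": [0,0,0],"gripper": 4.5}
    - {"offset": [0,0,0],"delta_rot": [0,0,0],"gripper": 4.5}
    - {"offset": [0,0,0],"delta_rot": [0,0,0],"gripper": 4.5}
    - {"offset": [0,0,0],"delta_rot": [0,0,0],"gripper": 4.5}
    - {"offset": [0,0,0],"delta_rot": [0,0,0],"gripper": 4.5}
    - {"offset": [0,0,0],"delta_rot": [0,0,0],"gripper": 4.5}

```text
time_s: 13.15
tool_pos: [610.5, 95.2, 34.9]
ee_rot: [0.001, 0.846, 0.533, 0.001]
force: [0.1, -1.5, 7.8]
gripper_width: 59.5
finger_force: 20.0
```

```bash
python3 plan.py 355,-402,137,-26
```

```text
t 13.2 tcp [610.5  95.2  34.9] az -25.6 w 59.5
[355.0, -402.0, 137.0, -26.0] -> [-55.87, -1.51, -10.3] [0.2, -0.1, 0.4]
```

Emit:
step_arm:
  series:
    - {"offset": [0,0,-4.5],"delta_rot": [0,0,0],"gripper": 4.5}
    - {"offset": [0,0,-9.3],"delta_rot": [0,0,0],"gripper": 4.5}
    - {"offset": [-4.8,-0.1,-10.3],"delta_rot": [0,0,0],"gripper": 4.5}
    - {"offset": [-9.7,-0.2,-10.3],"delta_rot": [0,0,0],"gripper": 4.5}
    - {"offset": [-14.6,-0.4,-10.3],"delta_rot": [0,0,0],"gripper": 4.5}
    - {"offset": [-19.5,-0.5,-10.3],"delta_rot": [0,0,0],"gripper": 4.5}
    - {"offset": [-24.4,-0.6,-10.3],"delta_rot": [0,0,0],"gripper": 4.5}
    - {"offset": [-29.3,-0.8,-10.3],"delta_rot": [0,0,0],"gripper": 4.5}

```text
time_s: 13.95
tool_pos: [474.5, -166.9, 136.8]
ee_rot: [0.001, 0.846, 0.533, 0.0]
force: [1.0, -0.1, -0.4]
gripper_width: 59.4
finger_force: 20.0
```

Emit:
step_arm:
  series:
    - {"offset": [-4.9,-0.1,0],"delta_rot": [0,0,0],"gripper": 4.5}
    - {"offset": [-9.8,-0.2,0],"delta_rot": [0,0,0],"gripper": 4.5}
    - {"offset": [-14.7,-0.4,0],"delta_rot": [0,0,0],"gripper": 4.5}
    - {"offset": [-19.6,-0.5,0],"delta_rot": [0,0,0],"gripper": 4.5}
    - {"offset": [-24.5,-0.6,0],"delta_rot": [0,0,0],"gripper": 4.5}
    - {"offset": [-26.5,-0.7,0],"delta_rot": [0,0,0],"gripper": 4.5}
    - {"offset": [-26.5,-0.7,0],"delta_rot": [0,0,0],"gripper": 4.5}
    - {"offset": [-26.5,-0.7,4],"delta_rot": [0,0,0],"gripper": 4.5}

```text
time_s: 14.75
tool_pos: [356.0, -403.4, 99.5]
ee_rot: [0.004, 0.847, 0.532, 0.0]
force: [-0.2, -1.8, -1.6]
gripper_width: 59.6
finger_force: 20.0
```

Emit:
step_arm:
  series:
    - {"offset": [0,0,4],"delta_rot": [0,0,0],"gripper": 4.5}
    - {"offset": [0,0,6.2],"delta_rot": [0,0,0],"gripper": 4.5}
    - {"offset": [0,0,6.2],"delta_rot": [0,0,0],"gripper": 4.5}
    - {"offset": [0,0,6.2],"delta_rot": [0,0,0],"gripper": 7.5}
    - {"offset": [0,0,6.2],"delta_rot": [0,0,0],"gripper": 7.5}
    - {"offset": [0,0,6.2],"delta_rot": [0,0,0],"gripper": 7.5}
    - {"offset": [0,0,6.2],"delta_rot": [0,0,0],"gripper": 7.5}
    - {"offset": [0,0,1.2],"delta_rot": [0,0,0],"gripper": 7.5}

```text
time_s: 15.55
tool_pos: [353.2, -399.4, 80.6]
ee_rot: [-0.004, 0.846, 0.533, -0.0]
force: [1.1, 1.2, 0.8]
gripper_width: 74.8
finger_force: 0.0
```

Run:
```python
from h import *
from plan import plan
plan([[465,-300,130,-26],[460,206,140,-26]])
f=grab('top','t3.png')
```

```text
t 15.6 tcp [ 353.2 -399.4   80.6] az -25.6 w 74.8
[465, -300, 130, -26] -> [13.82, 5.74, -4.92] [-0.4, -0.3, 0.4]
[460, 206, 140, -26] -> [59.23, -16.6, -5.55] [-0.4, -0.3, 0.4]
```

View pics/t3.png

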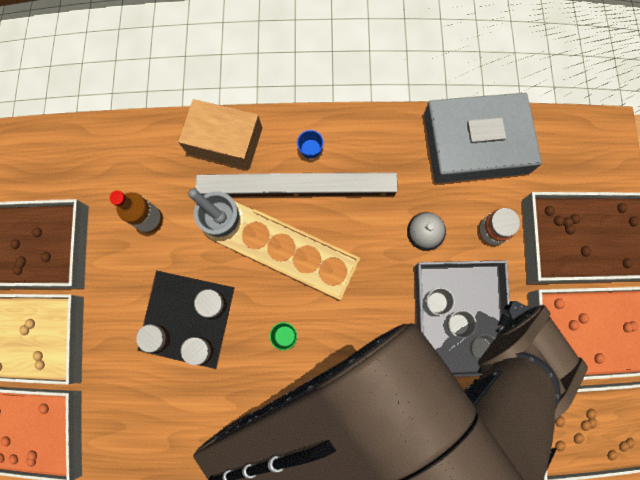

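The picture shows all three cups in the tub, the board bare with its marks near (255,235), (281,247), (307,260) and (333,271), and the jars unmoved. Next I'll measure the marks and lids.

```bash
cat > m2.py <<'E'
from h import *
def blobs(f,mask,z,amin,amax,box):
    out=[]; m=np.zeros_like(mask); x0,y0,x1,y1=box; m[y0:y1,x0:x1]=mask[y0:y1,x0:x1]
    for c in cv2.findContours(cv2.morphologyEx(m,cv2.MORPH_OPEN,np.ones((3,3),np.uint8)),cv2.RETR_EXTERNAL,cv2.CHAIN_APPROX_NONE)[0]:
        a=cv2.contourArea(c)
        if amin<a<amax:
            (u,v),(w,h),_=cv2.fitEllipse(c); out.append((np.round([u,v,w,h],1).tolist(),onz(f,[(u,v)],z)[0].round(1)[:2].tolist()))
    return out
E
python3 - <<'E'
from m2 import *
f=grab('top');h=cv2.cvtColor(f['img'],cv2.COLOR_RGB2HSV)
print('hsv mark',h[247,281],h[271,333],'board',h[268,319],h[284,338],'table',h[300,270],'lid',h[303,208])
lid=((h[...,1]<45)&(h[...,2]>130)).astype(np.uint8)*255
for b in blobs(f,lid,64,300,1200,(130,260,240,380)): print('lid',b)
s=h[...,1].astype(int)
mk=((s>int((int(s[247,281])+int(s[268,319]))/2))).astype(np.uint8)*255
for b in blobs(f,mk,16,250,1200,(225,205,365,305)): print('mark',b)
E
```

```text
hsv mark [ 14 165 206] [ 14 172 212] board [ 16 140 226] [ 15 143 217] table [ 14 165 213] lid [ 26  19 215]
lid ([194.0, 350.8, 26.3, 26.7], [356.6, 234.0])
lid ([149.2, 338.1, 24.8, 26.7], [383.5, 335.0])
lid ([207.6, 302.9, 25.8, 26.8], [460.3, 205.2])
mark ([319.7, 265.2, 26.4, 61.5], [546.4, -38.7])
mark ([280.8, 247.1, 25.8, 26.3], [588.9, 49.4])
mark ([255.2, 235.1, 25.4, 26.1], [617.4, 108.2])
```

Emit:
step_arm:
  series:
    - {"offset": [0,0,-4.5],"delta_rot": [0,0,0],"gripper": 8}
    - {"offset": [4.7,-1.3,-5.5],"delta_rot": [0,0,0],"gripper": 8}
    - {"offset": [9.4,-2.6,-5.5],"delta_rot": [0,0,0],"gripper": 8}
    - {"offset": [14.1,-3.9,-5.5],"delta_rot": [0,0,0],"gripper": 8}
    - {"offset": [18.8,-5.2,-5.5],"delta_rot": [0,0,0],"gripper": 8}
    - {"offset": [23.5,-6.5,-5.5],"delta_rot": [0,0,0],"gripper": 8}
    - {"offset": [28.2,-7.9,-5.5],"delta_rot": [0,0,0],"gripper": 8}
    - {"offset": [32.9,-9.2,-5.5],"delta_rot": [0,0,0],"gripper": 8}

```text
time_s: 16.45
tool_pos: [413.9, -63.1, 139.5]
ee_rot: [0.0, 0.846, 0.532, 0.001]
force: [0.7, -0.3, -0.3]
gripper_width: 80.2
finger_force: 0.0
```

Emit:
step_arm:
  series:
    - {"offset": [4.7,-1.3,0],"delta_rot": [0,0,0],"gripper": 8}
    - {"offset": [9.4,-2.6,0],"delta_rot": [0,0,0],"gripper": 8}
    - {"offset": [14.1,-3.9,0],"delta_rot": [0,0,0],"gripper": 8}
    - {"offset": [18.8,-5.2,0],"delta_rot": [0,0,0],"gripper": 8}
    - {"offset": [23.5,-6.5,0],"delta_rot": [0,0,0],"gripper": 8}
    - {"offset": [26.3,-7.4,0],"delta_rot": [0,0,0],"gripper": 8}
    - {"offset": [26.3,-7.4,0],"delta_rot": [0,0,0],"gripper": 8}
    - {"offset": [26.3,-7.4,0],"delta_rot": [0,0,0],"gripper": 8}

```text
time_s: 17.25
tool_pos: [460.6, 204.5, 139.0]
ee_rot: [0.0, 0.846, 0.533, 0.0]
force: [-0.2, -0.4, -0.3]
gripper_width: 80.0
finger_force: 0.0
```

```bash
python3 plan.py 460.3,205.2,24,-26
```

```text
t 17.2 tcp [460.6 204.5 139. ] az -25.5 w 80.0
[460.3, 205.2, 24.0, -26.0] -> [0.05, -0.06, 11.5] [0.0, 0.0, 0.5]
```

Emit:
step_arm:
  series:
    - {"offset": [0,0,4.5],"delta_rot": [0,0,0],"gripper": 8}
    - {"offset": [0,0,9],"delta_rot": [0,0,0],"gripper": 8}
    - {"offset": [0,0,11.5],"delta_rot": [0,0,0.4],"gripper": 8}
    - {"offset": [0,0,11.5],"delta_rot": [0,0,0.4],"gripper": 8}
    - {"offset": [0,0,11.5],"delta_rot": [0,0,0.4],"gripper": 5}
    - {"offset": [0,0,11.5],"delta_rot": [0,0,0.4],"gripper": 5}
    - {"offset": [0,0,11.5],"delta_rot": [0,0,0.4],"gripper": 5}
    - {"offset": [0,0,11.5],"delta_rot": [0,0,0.4],"gripper": 5}
  squeeze: 25

```text
time_s: 18.05
tool_pos: [461.6, 204.3, 25.5]
ee_rot: [0.0, 0.848, 0.53, 0.001]
force: [-0.9, -1.6, 8.7]
gripper_width: 59.6
finger_force: 25.0
```

Emit:
step_arm:
  series:
    - {"offset": [0,0,0],"delta_rot": [0,0,0],"gripper": 5}
    - {"offset": [0,0,0],"delta_rot": [0,0,0],"gripper": 5}
    - {"offset": [0,0,0],"delta_rot": [0,0,0],"gripper": 5}
    - {"offset": [0,0,0],"delta_rot": [0,0,0],"gripper": 5}
    - {"offset": [0,0,0],"delta_rot": [0,0,0],"gripper": 5}
    - {"offset": [0,0,0],"delta_rot": [0,0,0],"gripper": 5}
    - {"offset": [0,0,0],"delta_rot": [0,0,0],"gripper": 5}
    - {"offset": [0,0,0],"delta_rot": [0,0,0],"gripper": 5}

```text
time_s: 18.85
tool_pos: [461.6, 204.3, 25.5]
ee_rot: [0.0, 0.848, 0.53, 0.001]
force: [-0.6, -2.7, 9.1]
gripper_width: 59.4
finger_force: 25.0
```

```bash
python3 plan.py 460,205,110,-26 588.9,49.4,110,-26
```

```text
t 18.9 tcp [461.6 204.3  25.5] az -26.0 w 59.4
[460.0, 205.0, 110.0, -26.0] -> [0.0, -0.16, -8.45] [0.1, -0.1, -0.0]
[588.9, 49.4, 110.0, -26.0] -> [-8.33, 18.25, -8.43] [0.1, -0.1, -0.0]
```

Emit:
step_arm:
  series:
    - {"offset": [0,0,-4.3],"delta_rot": [0,0,0],"gripper": 5}
    - {"offset": [0,0,-8.5],"delta_rot": [0,0,0],"gripper": 5}
    - {"offset": [-2,4.4,-8.5],"delta_rot": [0,0,0],"gripper": 5}
    - {"offset": [-4,8.8,-8.5],"delta_rot": [0,0,0],"gripper": 5}
    - {"offset": [-6,13.2,-8.5],"delta_rot": [0,0,0],"gripper": 5}
    - {"offset": [-8.3,18.2,-8.5],"delta_rot": [0,0,0],"gripper": 5}
    - {"offset": [-8.3,18.2,-8.5],"delta_rot": [0,0,0],"gripper": 5}
    - {"offset": [-8.3,18.2,-8.5],"delta_rot": [0,0,0],"gripper": 5}

```text
time_s: 19.65
tool_pos: [588.4, 48.7, 109.2]
ee_rot: [-0.0, 0.849, 0.529, 0.0]
force: [-1.1, 0.1, -1.9]
gripper_width: 59.8
finger_force: 25.0
```

```bash
python3 plan.py 588.9,49.4,38.5,-26
```

```text
t 19.6 tcp [588.4  48.7 109.2] az -26.1 w 59.8
[588.9, 49.4, 38.5, -26.0] -> [0.09, 0.02, 7.07] [0.0, -0.0, -0.1]
```

Emit:
step_arm:
  series:
    - {"offset": [0.1,0,3.5],"delta_rot": [0,0,0],"gripper": 5}
    - {"offset": [0.1,0,6.2],"delta_rot": [0,0,0],"gripper": 5}
    - {"offset": [0.1,0,6.8],"delta_rot": [0,0,0],"gripper": 5}
    - {"offset": [0.1,0,7.1],"delta_rot": [0,0,0],"gripper": 5}
    - {"offset": [0.1,0,7.1],"delta_rot": [0,0,0],"gripper": 5}
    - {"offset": [0.1,0,7.1],"delta_rot": [0,0,0],"gripper": 5}
    - {"offset": [0.1,0,7.1],"delta_rot": [0,0,0],"gripper": 5}
    - {"offset": [0.1,0,7.1],"delta_rot": [0,0,0],"gripper": 5}

```text
time_s: 20.45
tool_pos: [588.8, 50.7, 38.8]
ee_rot: [0.0, 0.848, 0.53, 0.0]
force: [0.4, 0.2, -1.3]
gripper_width: 59.4
finger_force: 25.0
```

Emit:
step_arm:
  series:
    - {"offset": [0,0,0.1],"delta_rot": [0,0,0],"gripper": 5}
    - {"offset": [0,0,0.1],"delta_rot": [0,0,0],"gripper": 7.6}
    - {"offset": [0,0,0.1],"delta_rot": [0,0,0],"gripper": 7.6}
    - {"offset": [0,0,0.1],"delta_rot": [0,0,0],"gripper": 7.6}
    - {"offset": [0,0,0.1],"delta_rot": [0,0,0],"gripper": 7.6}
    - {"offset": [0,0,-4],"delta_rot": [0,0,0],"gripper": 7.6}
    - {"offset": [0,0,-8],"delta_rot": [0,0,0],"gripper": 8}
    - {"offset": [0,0,-8],"delta_rot": [0,0,0],"gripper": 8}

```text
time_s: 21.25
tool_pos: [590.8, 50.7, 122.8]
ee_rot: [0.002, 0.848, 0.53, 0.003]
force: [0.2, 0.2, 0.9]
gripper_width: 79.6
finger_force: 0.0
```

Run:
```python
from m2 import *
from plan import plan
plan([[356.6,234,118,-26],[356.6,234,24,-26]])
f=grab('top');h=cv2.cvtColor(f['img'],cv2.COLOR_RGB2HSV)
lid=((h[...,1]<45)&(h[...,2]>130)).astype(np.uint8)*255
for b in blobs(f,lid,64,200,1200,(130,260,240,380)): print('lid',b)
```

```text
t 21.2 tcp [590.8  50.7 122.8] az -26.0 w 79.6
[356.6, 234, 118, -26] -> [6.2, -29.09, 0.29] [0.4, -0.2, -0.0]
[356.6, 234, 24, -26] -> [6.17, -29.15, 9.69] [0.4, -0.2, -0.0]
lid ([149.2, 338.1, 24.8, 26.7], [383.5, 335.0])
```

Emit:
step_arm:
  series:
    - {"offset": [1,-4.7,0],"delta_rot": [0,0,0],"gripper": 8}
    - {"offset": [2,-9.4,0],"delta_rot": [0,0,0],"gripper": 8}
    - {"offset": [3,-14.1,0],"delta_rot": [0,0,0],"gripper": 8}
    - {"offset": [4,-18.8,0],"delta_rot": [0,0,0],"gripper": 8}
    - {"offset": [5,-23.5,0],"delta_rot": [0,0,0],"gripper": 8}
    - {"offset": [6.2,-29,0],"delta_rot": [0,0,0],"gripper": 8}
    - {"offset": [6.2,-29,0],"delta_rot": [0,0,0],"gripper": 8}
    - {"offset": [6.2,-29,0],"delta_rot": [0,0,0],"gripper": 8}

```text
time_s: 22.1
tool_pos: [354.1, 234.2, 117.6]
ee_rot: [-0.0, 0.847, 0.531, -0.0]
force: [0.7, -0.0, 0.2]
gripper_width: 79.9
finger_force: 0.0
```

Run:
```python
from m2 import *
from plan import plan
plan([[356.6,234,24,-26]])
f=grab('wrist','w2.png'); print('jC',proj(f,[356.6,234,64]),'jB',proj(f,[383.5,335,64]))
h=cv2.cvtColor(f['img'],cv2.COLOR_RGB2HSV)
lid=((h[...,1]<45)&(h[...,2]>130)).astype(np.uint8)*255
for b in blobs(f,lid,64,500,12000,(0,0,640,300)): print('lid',b)
```

```text
t 22.1 tcp [354.1 234.2 117.6] az -25.9 w 79.9
[356.6, 234, 24, -26] -> [0.09, 0.23, 9.36] [-0.0, 0.0, 0.1]
jC [[316.43321206 242.60214888]] jB [[288.3147498  101.63564307]]
lid ([317.9, 244.7, 71.5, 74.8], [356.9, 232.0])
lid ([290.2, 104.3, 84.2, 89.7], [383.9, 332.9])
```

Emit:
step_arm:
  series:
    - {"offset": [0.2,0.2,4.5],"delta_rot": [0,0,0],"gripper": 8}
    - {"offset": [0.2,0.2,8.5],"delta_rot": [0,0,0],"gripper": 8}
    - {"offset": [0.2,0.2,9.3],"delta_rot": [0,0,0],"gripper": 8}
    - {"offset": [0.2,0.2,9.3],"delta_rot": [0,0,0],"gripper": 5}
    - {"offset": [0.2,0.2,9.3],"delta_rot": [0,0,0],"gripper": 5}
    - {"offset": [0.2,0.2,9.3],"delta_rot": [0,0,0],"gripper": 5}
    - {"offset": [0.2,0.2,9.3],"delta_rot": [0,0,0],"gripper": 5}
    - {"offset": [0.2,0.2,9.3],"delta_rot": [0,0,0],"gripper": 5}

```text
time_s: 22.95
tool_pos: [358.7, 234.8, 26.4]
ee_rot: [0.0, 0.848, 0.53, 0.001]
force: [0.3, -3.8, 9.4]
gripper_width: 59.4
finger_force: 25.0
```

```bash
python3 plan.py 560.4,-9.4,115,-26
```

```text
t 22.9 tcp [358.7 234.8  26.4] az -26.0 w 59.4
[560.4, -9.4, 115.0, -26.0] -> [-13.08, 28.85, -8.83] [0.1, -0.1, -0.0]
```

Emit:
step_arm:
  series:
    - {"offset": [0,0,-4.4],"delta_rot": [0,0,0],"gripper": 5}
    - {"offset": [0,0,-8.8],"delta_rot": [0,0,0],"gripper": 5}
    - {"offset": [-2,4.4,-8.8],"delta_rot": [0,0,0],"gripper": 5}
    - {"offset": [-4,8.8,-8.8],"delta_rot": [0,0,0],"gripper": 5}
    - {"offset": [-6,13.2,-8.8],"delta_rot": [0,0,0],"gripper": 5}
    - {"offset": [-8,17.6,-8.8],"delta_rot": [0,0,0],"gripper": 5}
    - {"offset": [-10,22,-8.8],"delta_rot": [0,0,0],"gripper": 5}
    - {"offset": [-12,26.4,-8.8],"delta_rot": [0,0,0],"gripper": 5}

```text
time_s: 23.75
tool_pos: [543.4, 9.1, 114.0]
ee_rot: [0.0, 0.848, 0.53, 0.0]
force: [0.0, 1.1, -1.7]
gripper_width: 59.4
finger_force: 25.0
```

Emit:
step_arm:
  series:
    - {"offset": [-0.9,2.4,0],"delta_rot": [0,0,0],"gripper": 5}
    - {"offset": [-0.9,2.4,0],"delta_rot": [0,0,0],"gripper": 5}
    - {"offset": [-0.9,2.4,0],"delta_rot": [0,0,0],"gripper": 5}
    - {"offset": [-0.9,2.4,0],"delta_rot": [0,0,0],"gripper": 5}
    - {"offset": [-0.9,2.4,3],"delta_rot": [0,0,0],"gripper": 5}
    - {"offset": [-0.9,2.4,5.5],"delta_rot": [0,0,0],"gripper": 5}
    - {"offset": [-0.9,2.4,5.5],"delta_rot": [0,0,0],"gripper": 5}
    - {"offset": [-0.9,2.4,5.5],"delta_rot": [0,0,0],"gripper": 5}

```text
time_s: 24.55
tool_pos: [559.8, -6.9, 58.7]
ee_rot: [-0.0, 0.848, 0.53, -0.0]
force: [0.4, -0.3, -0.6]
gripper_width: 59.3
finger_force: 25.0
```

```bash
python3 plan.py 561.2,-7.9,38.5,-26
python3 - <<'E'
from m2 import *
f=grab('wrist','w3.png'); print('mark',proj(f,[[560.4,-9.4,76],[588.9,49.4,76]]))
h=cv2.cvtColor(f['img'],cv2.COLOR_RGB2HSV)
lid=((h[...,1]<45)&(h[...,2]>130)).astype(np.uint8)*255
for b in blobs(f,lid,76,500,12000,(0,0,640,330)): print('lid',b)
E
```

```text
t 24.6 tcp [559.8  -6.9  58.7] az -26.0 w 59.3
[561.2, -7.9, 38.5, -26.0] -> [-0.02, 0.17, 2.02] [-0.0, 0.0, 0.0]
mark [[316.21994791 282.37516001]
 [316.28253951 167.11432888]]
lid ([321.2, 159.7, 89.2, 106.4], [592.9, 51.7])
```

View pics/w3.png

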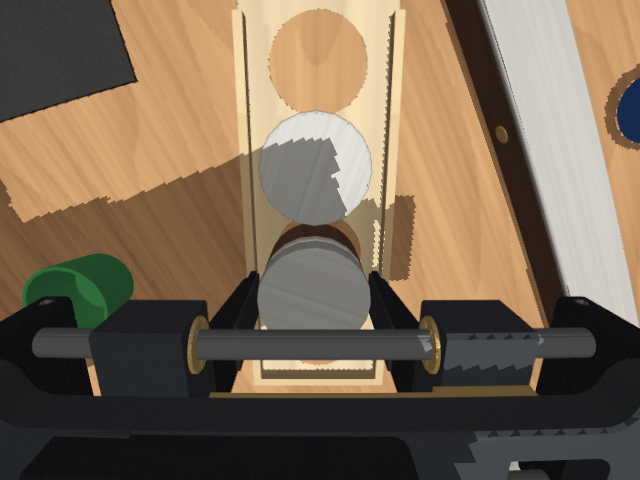

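The picture shows jar A at (316,168), within a pixel of where its mark should appear, and the held jar ready above the next mark.

Emit:
step_arm:
  series:
    - {"offset": [0,0.1,1.6],"delta_rot": [0,0,0],"gripper": 5}
    - {"offset": [0,0.1,2.05],"delta_rot": [0,0,0],"gripper": 5}
    - {"offset": [0,0.1,2.05],"delta_rot": [0,0,0],"gripper": 5}
    - {"offset": [0,0.1,2.05],"delta_rot": [0,0,0],"gripper": 7.6}
    - {"offset": [0,0.1,2.05],"delta_rot": [0,0,0],"gripper": 7.6}
    - {"offset": [0,0.1,2.05],"delta_rot": [0,0,0],"gripper": 7.6}
    - {"offset": [0,0.1,2.05],"delta_rot": [0,0,0],"gripper": 7.6}
    - {"offset": [0,0.1,-2.5],"delta_rot": [0,0,0],"gripper": 7.6}

```text
time_s: 25.4
tool_pos: [558.4, -7.9, 79.4]
ee_rot: [-0.003, 0.848, 0.53, -0.003]
force: [0.3, 0.1, 0.2]
gripper_width: 75.8
finger_force: 0.0
```

Emit:
step_arm:
  series:
    - {"offset": [0,0,-4],"delta_rot": [0,0,0],"gripper": 8}
    - {"offset": [0,0,-4],"delta_rot": [0,0,0],"gripper": 8}
    - {"offset": [0,0,-4],"delta_rot": [0,0,0],"gripper": 8}
    - {"offset": [0,0,-4],"delta_rot": [0,0,0],"gripper": 8}
    - {"offset": [0,0,-4],"delta_rot": [0,0,0],"gripper": 8}
    - {"offset": [0,0,-4],"delta_rot": [0,0,0],"gripper": 8}
    - {"offset": [0,0,-4],"delta_rot": [0,0,0],"gripper": 8}
    - {"offset": [0,0,-4],"delta_rot": [0,0,0],"gripper": 8}

```text
time_s: 26.2
tool_pos: [560.8, -8.1, 122.7]
ee_rot: [-0.0, 0.848, 0.53, -0.0]
force: [0.2, 0.2, -0.5]
gripper_width: 80.3
finger_force: 0.0
```

```bash
python3 plan.py 383.6,334,118,-26
```

```text
t 26.2 tcp [560.8  -8.1 122.7] az -26.0 w 80.3
[383.6, 334.0, 118.0, -26.0] -> [22.97, -30.93, 0.49] [-0.0, 0.0, -0.0]
```

Emit:
step_arm:
  series:
    - {"offset": [2.9,-3.9,0],"delta_rot": [0,0,0],"gripper": 8}
    - {"offset": [5.8,-7.8,0],"delta_rot": [0,0,0],"gripper": 8}
    - {"offset": [8.7,-11.7,0],"delta_rot": [0,0,0],"gripper": 8}
    - {"offset": [11.6,-15.6,0],"delta_rot": [0,0,0],"gripper": 8}
    - {"offset": [14.5,-19.5,0],"delta_rot": [0,0,0],"gripper": 8}
    - {"offset": [17.4,-23.4,0],"delta_rot": [0,0,0],"gripper": 8}
    - {"offset": [20.3,-27.3,0],"delta_rot": [0,0,0],"gripper": 8}
    - {"offset": [23,-30.9,0],"delta_rot": [0,0,0],"gripper": 8}

```text
time_s: 27.0
tool_pos: [382.9, 335.9, 123.2]
ee_rot: [-0.0, 0.848, 0.53, 0.0]
force: [-0.1, 0.1, 0.1]
gripper_width: 79.8
finger_force: 0.0
```

Emit:
step_arm:
  series:
    - {"offset": [0,0,0],"delta_rot": [0,0,0],"gripper": 8}
    - {"offset": [0,0,0],"delta_rot": [0,0,0],"gripper": 8}
    - {"offset": [0,0,0],"delta_rot": [0,0,0],"gripper": 8}
    - {"offset": [0,0,0],"delta_rot": [0,0,0],"gripper": 8}
    - {"offset": [0,0,0],"delta_rot": [0,0,0],"gripper": 8}
    - {"offset": [0,0,0],"delta_rot": [0,0,0],"gripper": 8}
    - {"offset": [0,0,0],"delta_rot": [0,0,0],"gripper": 8}
    - {"offset": [0,0,0],"delta_rot": [0,0,0],"gripper": 8}

```text
time_s: 27.8
tool_pos: [384.2, 333.9, 123.1]
ee_rot: [-0.0, 0.848, 0.53, 0.0]
force: [-0.2, 0.0, -0.2]
gripper_width: 80.1
finger_force: 0.0
```

Run:
```python
from m2 import *
from plan import plan
f=grab('wrist','w4.png')
h=cv2.cvtColor(f['img'],cv2.COLOR_RGB2HSV)
lid=((h[...,1]<45)&(h[...,2]>130)).astype(np.uint8)*255
for b in blobs(f,lid,64,500,12000,(150,100,500,300)): print('lid',b)
plan([[383.6,334,24.5,-26]])
```

```text
lid ([313.5, 242.4, 70.0, 73.3], [384.0, 333.4])
t 27.9 tcp [384.2 334.  123.1] az -26.0 w 79.5
[383.6, 334, 24.5, -26] -> [-0.03, -0.05, 9.86] [-0.0, -0.0, -0.0]
```

Emit:
step_arm:
  series:
    - {"offset": [0,0,4.5],"delta_rot": [0,0,0],"gripper": 8}
    - {"offset": [0,0,9],"delta_rot": [0,0,0],"gripper": 8}
    - {"offset": [0,0,9.9],"delta_rot": [0,0,0],"gripper": 8}
    - {"offset": [0,0,9.9],"delta_rot": [0,0,0],"gripper": 5}
    - {"offset": [0,0,9.9],"delta_rot": [0,0,0],"gripper": 5}
    - {"offset": [0,0,9.9],"delta_rot": [0,0,0],"gripper": 5}
    - {"offset": [0,0,9.9],"delta_rot": [0,0,0],"gripper": 5}
    - {"offset": [0,0,9.9],"delta_rot": [0,0,0],"gripper": 5}

```text
time_s: 28.65
tool_pos: [384.9, 334.7, 25.8]
ee_rot: [-0.0, 0.848, 0.53, 0.002]
force: [-1.0, 0.4, 8.6]
gripper_width: 59.7
finger_force: 25.0
```

```bash
python3 plan.py 531.9,-68.2,120,-26
```

```text
t 28.6 tcp [384.9 334.7  25.8] az -26.0 w 59.7
[531.9, -68.2, 120.0, -26.0] -> [-29.73, 30.9, -9.46] [0.1, -0.2, -0.0]
```

Emit:
step_arm:
  series:
    - {"offset": [0,0,-4.6],"delta_rot": [0,0,0],"gripper": 5}
    - {"offset": [0,0,-9.4],"delta_rot": [0,0,0],"gripper": 5}
    - {"offset": [-3.3,3.4,-9.5],"delta_rot": [0,0,0],"gripper": 5}
    - {"offset": [-6.6,6.9,-9.5],"delta_rot": [0,0,0],"gripper": 5}
    - {"offset": [-9.9,10.3,-9.5],"delta_rot": [0,0,0],"gripper": 5}
    - {"offset": [-13.2,13.7,-9.5],"delta_rot": [0,0,0],"gripper": 5}
    - {"offset": [-16.5,17.1,-9.5],"delta_rot": [0,0,0],"gripper": 5}
    - {"offset": [-19.8,20.6,-9.5],"delta_rot": [0,0,0],"gripper": 5}

```text
time_s: 29.45
tool_pos: [482.8, 63.9, 120.1]
ee_rot: [0.0, 0.848, 0.53, 0.001]
force: [2.0, -0.3, -1.2]
gripper_width: 59.5
finger_force: 25.0
```

Emit:
step_arm:
  series:
    - {"offset": [-3.3,3.4,0],"delta_rot": [0,0,0],"gripper": 5}
    - {"offset": [-6.6,6.9,0],"delta_rot": [0,0,0],"gripper": 5}
    - {"offset": [-9.9,10.3,0],"delta_rot": [0,0,0],"gripper": 5}
    - {"offset": [-9.9,10.3,0],"delta_rot": [0,0,0],"gripper": 5}
    - {"offset": [-9.9,10.3,2],"delta_rot": [0,0,0],"gripper": 5}
    - {"offset": [-9.9,10.3,5],"delta_rot": [0,0,0],"gripper": 5}
    - {"offset": [-9.9,10.3,5],"delta_rot": [0,0,0],"gripper": 5}
    - {"offset": [-9.9,10.3,5],"delta_rot": [0,0,0],"gripper": 5}

```text
time_s: 30.25
tool_pos: [531.5, -68.1, 69.8]
ee_rot: [-0.0, 0.848, 0.53, -0.0]
force: [0.2, 0.0, -0.1]
gripper_width: 59.6
finger_force: 25.0
```

```bash
python3 plan.py 531.9,-68.2,38.5,-26
```

```text
t 30.2 tcp [531.5 -68.1  69.8] az -26.0 w 59.6
[531.9, -68.2, 38.5, -26.0] -> [0.0, 0.04, 3.13] [-0.0, -0.0, -0.0]
```

Emit:
step_arm:
  series:
    - {"offset": [0,0,2.5],"delta_rot": [0,0,0],"gripper": 5}
    - {"offset": [0,0,3.15],"delta_rot": [0,0,0],"gripper": 5}
    - {"offset": [0,0,3.15],"delta_rot": [0,0,0],"gripper": 5}
    - {"offset": [0,0,3.15],"delta_rot": [0,0,0],"gripper": 7.6}
    - {"offset": [0,0,3.15],"delta_rot": [0,0,0],"gripper": 7.6}
    - {"offset": [0,0,3.15],"delta_rot": [0,0,0],"gripper": 7.6}
    - {"offset": [0,0,3.15],"delta_rot": [0,0,0],"gripper": 7.6}
    - {"offset": [0,0,-1.5],"delta_rot": [0,0,0],"gripper": 7.6}

```text
time_s: 31.05
tool_pos: [529.2, -67.9, 80.6]
ee_rot: [-0.003, 0.848, 0.53, -0.003]
force: [0.5, -0.6, 0.6]
gripper_width: 76.2
finger_force: 0.0
```

```bash
python3 plan.py 400,-150,140,0 425,-150,140,0
```

```text
t 31.1 tcp [529.2 -67.9  80.6] az -26.0 w 76.2
[400.0, -150.0, 140.0, 0.0] -> [-13.06, -8.05, -5.85] [-0.5, -0.0, -26.0]
[425.0, -150.0, 140.0, 0.0] -> [-11.96, -5.81, -5.87] [-0.5, -0.0, -26.0]
```

```bash
python3 plan.py 450,-36,130,-90
```

```text
t 31.1 tcp [529.2 -67.9  80.6] az -26.0 w 76.2
[450.0, -36.0, 130.0, -90.0] -> [-0.62, -8.55, -4.87] [-0.4, 0.4, 64.0]
```

Emit:
step_arm:
  series:
    - {"offset": [0,0,-4.5],"delta_rot": [0,0,0],"gripper": 7.6}
    - {"offset": [0,0,-4.9],"delta_rot": [0,0,8],"gripper": 7.6}
    - {"offset": [0,-2,-4.9],"delta_rot": [0,0,16],"gripper": 7}
    - {"offset": [-0.2,-4,-4.9],"delta_rot": [0,0,24],"gripper": 5}
    - {"offset": [-0.4,-6,-4.9],"delta_rot": [0,0,32],"gripper": 3}
    - {"offset": [-0.6,-8.5,-4.9],"delta_rot": [0,0,40],"gripper": 1}
    - {"offset": [-0.6,-8.5,-4.9],"delta_rot": [0,0,48],"gripper": 0}
    - {"offset": [-0.6,-8.5,-4.9],"delta_rot": [0,0,56],"gripper": 0}

```text
time_s: 31.85
tool_pos: [452.1, -36.3, 133.5]
ee_rot: [0.0, 0.998, 0.067, 0.0]
force: [-0.2, 0.1, 0.3]
gripper_width: 35.3
finger_force: 0.0
```

Emit:
step_arm:
  series:
    - {"offset": [0,0,0],"delta_rot": [0,0,8],"gripper": 0}
    - {"offset": [0,0,0],"delta_rot": [0,0,8],"gripper": 0}
    - {"offset": [0,0,0],"delta_rot": [0,0,8],"gripper": 0}
    - {"offset": [0,0,0],"delta_rot": [0,0,8],"gripper": 0}
    - {"offset": [0,0,0],"delta_rot": [0,0,8],"gripper": 0}
    - {"offset": [0,0,0],"delta_rot": [0,0,8],"gripper": 0}
    - {"offset": [0,0,0],"delta_rot": [0,0,8],"gripper": 0}
    - {"offset": [0,0,0],"delta_rot": [0,0,8],"gripper": 0}

```text
time_s: 32.65
tool_pos: [452.5, -36.5, 133.0]
ee_rot: [-0.0, 1.0, -0.0, -0.0]
force: [-0.8, -0.9, -0.5]
gripper_width: 0.6
finger_force: 0.0
```

Run:
```python
from h import *
from plan import plan
plan([[450,-36,14,-90]])
f=grab('top','t4.png'); c=f['img'][170:390,130:410]; cv2.imwrite('pics/t4c.png',cv2.resize(c[...,::-1],None,fx=2.8,fy=2.7,interpolation=cv2.INTER_CUBIC))
```

```text
t 32.6 tcp [452.5 -36.5 133. ] az -90.0 w 0.6
[450, -36, 14, -90] -> [-0.25, -0.05, 11.9] [-0.0, 0.0, -0.0]
```

View pics/t4c.png

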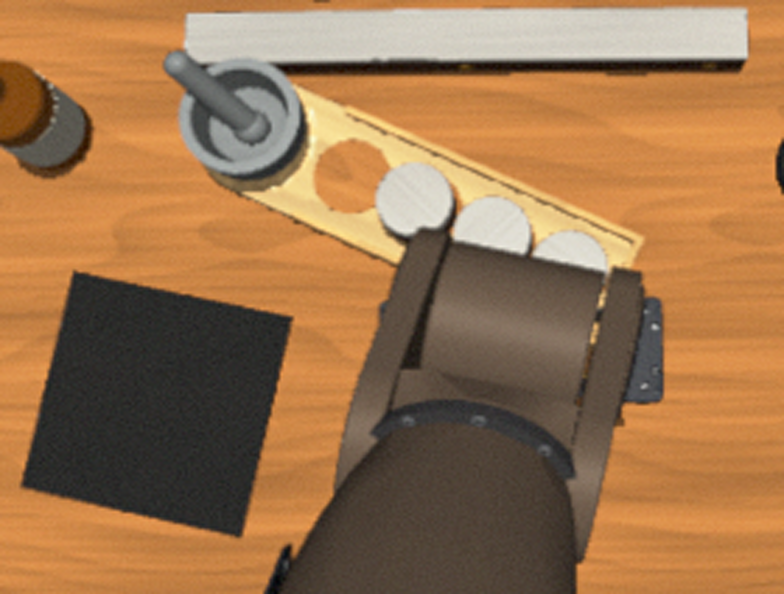

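The picture shows all three jars upright on the marks at (415,203), (490,230) and (570,250) in the crop, with the mat empty. Next I lower the fingers and push.

Emit:
step_arm:
  series:
    - {"offset": [-0.2,0,4.5],"delta_rot": [0,0,0],"gripper": 0}
    - {"offset": [-0.2,0,9],"delta_rot": [0,0,0],"gripper": 0}
    - {"offset": [-0.2,0,11.9],"delta_rot": [0,0,0],"gripper": 0}
    - {"offset": [-0.2,0,11.9],"delta_rot": [0,0,0],"gripper": 0}
    - {"offset": [0.4,0.2,11.9],"delta_rot": [0,0,0],"gripper": 0}
    - {"offset": [1,0.5,11.9],"delta_rot": [0,0,0],"gripper": 0}
    - {"offset": [1.5,0.7,11.9],"delta_rot": [0,0,0],"gripper": 0}
    - {"offset": [2,0.95,11.9],"delta_rot": [0,0,0],"gripper": 0}

```text
time_s: 33.5
tool_pos: [473.6, -46.3, 15.2]
ee_rot: [0.0, 1.0, -0.0, 0.001]
force: [-0.9, 0.6, 0.1]
gripper_width: 0.5
finger_force: 0.0
```

Emit:
step_arm:
  series:
    - {"offset": [0.4,0.25,0],"delta_rot": [0,0,0],"gripper": 0}
    - {"offset": [0.9,0.6,0],"delta_rot": [0,0,0],"gripper": 0}
    - {"offset": [1.4,0.95,0],"delta_rot": [0,0,0],"gripper": 0}
    - {"offset": [1.9,1.3,0],"delta_rot": [0,0,0],"gripper": 0}
    - {"offset": [2.4,1.6,0],"delta_rot": [0,0,0],"gripper": 0}
    - {"offset": [2.9,1.95,0],"delta_rot": [0,0,0],"gripper": 0}
    - {"offset": [3.4,2.3,0],"delta_rot": [0,0,0],"gripper": 0}
    - {"offset": [3.9,2.6,0],"delta_rot": [0,0,0],"gripper": 0}

```text
time_s: 34.3
tool_pos: [511.1, -72.0, 14.0]
ee_rot: [-0.0, 1.0, -0.0, -0.001]
force: [-5.4, 2.5, 4.6]
gripper_width: 0.5
finger_force: 2.5
```

```bash
python3 plan.py 552,-91,14,-90 592,-102.6,14,-90
```

```text
t 34.3 tcp [511.1 -72.   14. ] az -90.0 w 0.5
[552.0, -91.0, 14.0, -90.0] -> [4.09, 1.9, -0.01] [-0.0, 0.1, -0.0]
[592.0, -102.6, 14.0, -90.0] -> [8.09, 3.05, -0.02] [-0.0, 0.1, -0.0]
```

Emit:
step_arm:
  series:
    - {"offset": [0.5,0.25,0],"delta_rot": [0,0,0],"gripper": 0}
    - {"offset": [1,0.5,0],"delta_rot": [0,0,0],"gripper": 0}
    - {"offset": [1.5,0.75,0],"delta_rot": [0,0,0],"gripper": 0}
    - {"offset": [2,0.95,0],"delta_rot": [0,0,0],"gripper": 0}
    - {"offset": [2.5,1.2,0],"delta_rot": [0,0,0],"gripper": 0}
    - {"offset": [3,1.45,0],"delta_rot": [0,0,0],"gripper": 0}
    - {"offset": [3.5,1.65,0],"delta_rot": [0,0,0],"gripper": 0}
    - {"offset": [4,1.9,0],"delta_rot": [0,0,0],"gripper": 0}

```text
time_s: 35.1
tool_pos: [551.6, -91.1, 14.0]
ee_rot: [-0.0, 1.0, -0.0, -0.0]
force: [-3.9, 0.4, 2.3]
gripper_width: 0.5
finger_force: 2.1
```

Run:
```python
from h import *
from plan import plan
plan([[592,-102.6,14,-90]])
f=grab('top','t5.png'); c=f['img'][170:330,170:410]; cv2.imwrite('pics/t5c.png',cv2.resize(c[...,::-1],None,fx=3.3,fy=3.3,interpolation=cv2.INTER_CUBIC))
```

```text
t 35.1 tcp [551.6 -91.1  14. ] az -90.0 w 0.5
[592, -102.6, 14, -90] -> [4.04, 1.15, -0.01] [-0.0, 0.0, -0.0]
```

View pics/t5c.png

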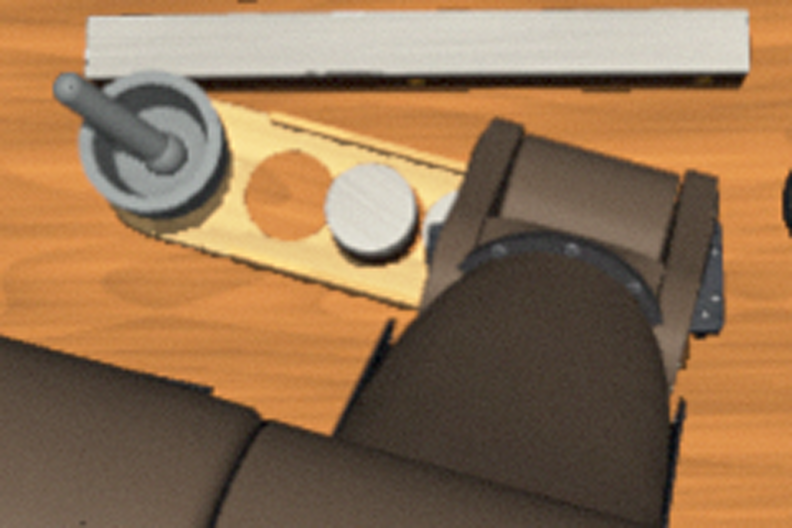

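Run:
```python
from m2 import *
from m import *
for n,px,z in [('jar153',(372,210),76),('mark88',(290,196),16),('edge28',(270,120),28),('edge28',(465,170),28),('low0',(160,236),16),('low',(415,305),16)]:
    print(n,onz(f,[(px[0]/3.3+170,px[1]/3.3+170)],z)[0].round(1))
print('mortar',circ((215,214),22,90))
```

```text
jar153 [608.8  39.9  76. ]
mark88 [630.7 102.2  16. ]
edge28 [682.2 115.1  28. ]
edge28 [644.7 -19.9  28. ]
low0 [603.8 193.   16. ]
low [553.4  15.5  16. ]
mortar [657.5 186.9  48.4]
```

The marks and edges say the board is at about 16°, but the tool position implies 8°. I'll check with the scene camera.

Run:
```python
from h import *
f=grab('scene','s5.png'); c=f['img'][200:370,230:470]; cv2.imwrite('pics/s5c.png',cv2.resize(c[...,::-1],None,fx=3.3,fy=3.3,interpolation=cv2.INTER_CUBIC))
C=np.array([655.8,187.4,0])
print(proj(f,[551.6,-91.1,14]));
```

```text
[[334.9521822  259.27881597]]
```

View pics/s5c.png

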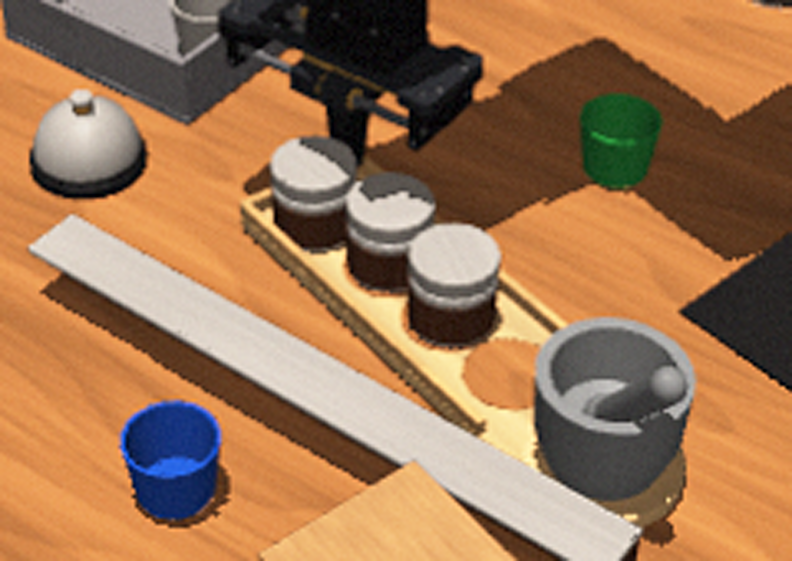

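```bash
python3 - <<'E'
from h import *
f=grab('scene')
q=lambda x,y:(x/3.3+230,y/3.3+200)
for n,px,z in [('corner28',(243,207),28),('edge28',(480,428),28),('j153',(454,256),76),('j218',(391,207),76),('j283',(313,167),76),('mark88',(508,373),16)]:
    print(n,onz(f,[q(*px)],z)[0].round(1))
E
python3 plan.py 592,-103,14,-90
```

```text
corner28 [ 619.1 -133.2   28. ]
edge28 [692.6 119.   28. ]
j153 [615.3  44.6  76. ]
j218 [600.5 -16.8  76. ]
j283 [598.7 -84.8  76. ]
mark88 [632.4 101.9  16. ]
t 35.3 tcp [552.2 -91.2  14. ] az -90.0 w 0.5
[592.0, -103.0, 14.0, -90.0] -> [3.98, 1.18, 0.01] [0.0, -0.1, -0.0]
```

Run:
```python
from h import *
f=grab('wrist','w5.png'); print(proj(f,[[552,-91,14],[598.7,-84.8,76],[600,-17,76]]))
```

```text
[[309.61462298 270.92785773]
 [292.63461404 219.68368083]
 [129.24572139 216.93055168]]
```

View pics/w5.png

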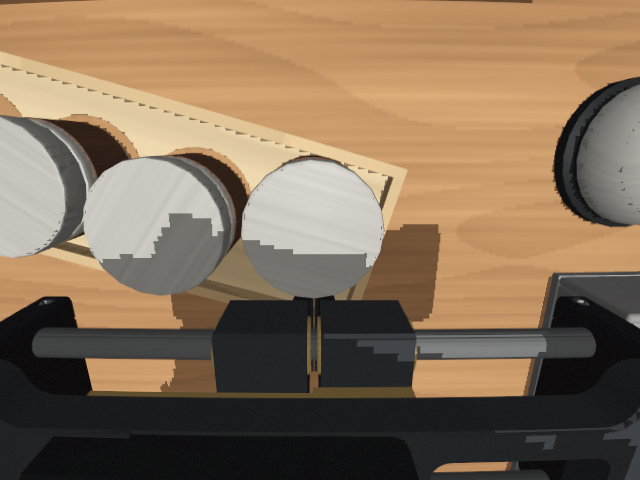

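The wrist view shows jar 283 shifted to the rail-side lip, and the finger hard against it rather than against the board edge. I'll lift straight up and reassess.

Emit:
step_arm:
  series:
    - {"offset": [-0.2,0,-1],"delta_rot": [0,0,0],"gripper": 0}
    - {"offset": [-0.2,0,-4],"delta_rot": [0,0,0],"gripper": 0}
    - {"offset": [-0.2,0,-8],"delta_rot": [0,0,0],"gripper": 0}
    - {"offset": [-0.2,0,-12],"delta_rot": [0,0,0],"gripper": 0}
    - {"offset": [-5,0,-14],"delta_rot": [0,0,0],"gripper": 0}
    - {"offset": [-9,0,-15],"delta_rot": [0,0,0],"gripper": 0}
    - {"offset": [-9,0,-15],"delta_rot": [0,0,0],"gripper": 0}
    - {"offset": [-9,0,-15],"delta_rot": [0,0,0],"gripper": 0}

```text
time_s: 36.15
tool_pos: [461.6, -91.1, 165.4]
ee_rot: [0.0, 1.0, -0.0, 0.001]
force: [0.7, 0.5, 0.1]
gripper_width: 0.5
finger_force: 0.0
```

Run:
```python
from m2 import *
f=grab('wrist','w6.png');s=r.get_state();print(s['tool_pos'].round(1))
h=cv2.cvtColor(f['img'],cv2.COLOR_RGB2HSV)
lid=((h[...,1]<45)&(h[...,2]>130)).astype(np.uint8)*255
for b in blobs(f,lid,76,500,12000,(0,0,560,330)): print('lid',b)
g=grab('scene'); c=g['img'][200:320,260:440]; 
im=np.vstack([cv2.resize(f['img'][:300],(640,300)),cv2.resize(c,(640,300))])
cv2.imwrite('pics/w6c.png',im[...,::-1])
```

```text
[462.1 -91.2 164.8]
lid ([520.7, 239.9, 74.8, 215.8], [455.9, -280.0])
lid ([312.6, 71.0, 75.0, 80.9], [593.5, -92.9])
lid ([227.5, 69.7, 74.4, 81.3], [594.8, -26.3])
lid ([143.9, 46.5, 73.0, 84.1], [612.3, 37.9])
lid ([524.6, 45.5, 75.7, 90.9], [613.6, -258.3])
```

View pics/w6c.png

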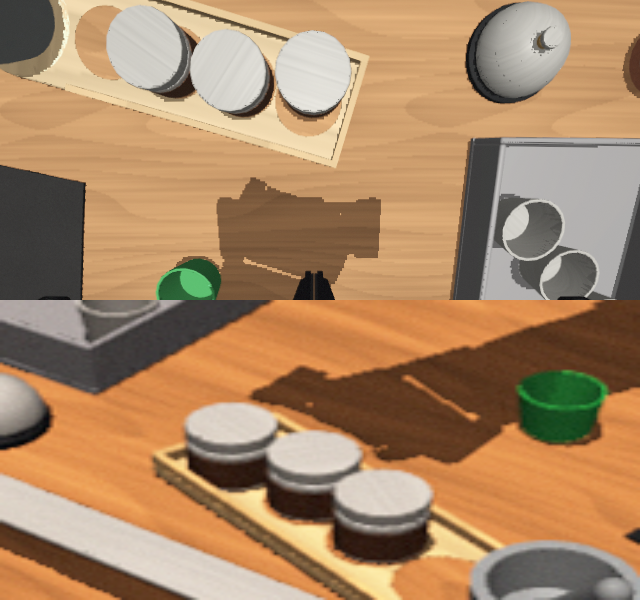

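The jars all still stand on the board, with jar 283 about 2 cm off its mark against the rail-side lip at crop (313,72). The free-end corners are at (367,58) and (335,165). With the tip at 14 mm the finger overlapped the board by only 2 mm and rode over it, so I'll push lower. First I'll put the jar back on its mark.

Run:
```python
from m2 import *
from plan import plan
f=grab('wrist')
P=onz(f,[(367,58),(335,165)],28)[:,:2]; print('corners',P.round(1),np.linalg.norm(P[0]-P[1]))
C=np.array([655.8,187.4]); m=P.mean(0)-C; th=np.degrees(np.arctan2(-m[0],-m[1])); print('len',np.linalg.norm(m),'theta',th)
t=np.radians(th);u=np.array([-np.sin(t),-np.cos(t)]);v=np.array([np.cos(t),-np.sin(t)])
for j in ([593.5,-92.9],[594.8,-26.3],[612.3,37.9]): print('jar xy',((np.array(j)-C)@u).round(1),((np.array(j)-C)@v).round(1))
print('mark283',C+283*u)
g=grab('top');h=cv2.cvtColor(g['img'],cv2.COLOR_RGB2HSV)
lid=((h[...,1]<45)&(h[...,2]>130)).astype(np.uint8)*255
for b in blobs(g,lid,76,200,1200,(240,200,345,285)): print('top lid',b)
plan([[593.5,-92.9,150,-th]])
```

```text
corners [[ 614.1 -141.9]
 [ 519.  -114.4]] 98.92908514945991
len 327.93172797712464 theta 15.795362546810738
jar xy 286.7 16.4
jar xy 222.2 -0.5
jar xy 155.7 -1.2
mark283 [578.76673061 -84.91392804]
top lid ([337.7, 238.5, 15.7, 23.8], [596.4, -79.4])
top lid ([310.3, 238.7, 21.6, 27.3], [596.9, -20.0])
top lid ([281.9, 232.6, 25.7, 26.2], [611.2, 41.6])
t 36.4 tcp [462.2 -91.  163.7] az -90.0 w 0.4
[593.5, -92.9, 150, np.float64(-15.795362546810738)] -> [13.13, 0.19, 1.37] [-0.0, 0.0, -74.2]
```

Emit:
step_arm:
  series:
    - {"offset": [0,0,0],"delta_rot": [0,0,-8.5],"gripper": 8}
    - {"offset": [1,0,0],"delta_rot": [0,0,-17],"gripper": 8}
    - {"offset": [3,0,0],"delta_rot": [0,0,-25.5],"gripper": 8}
    - {"offset": [5,0,0],"delta_rot": [0,0,-34],"gripper": 8}
    - {"offset": [7,0.1,0.3],"delta_rot": [0,0,-42.5],"gripper": 8}
    - {"offset": [9,0.1,0.6],"delta_rot": [0,0,-51],"gripper": 8}
    - {"offset": [11,0.1,1],"delta_rot": [0,0,-59.5],"gripper": 8}
    - {"offset": [13.1,0.2,1.4],"delta_rot": [0,0,-68],"gripper": 8}

```text
time_s: 37.15
tool_pos: [593.7, -92.7, 149.0]
ee_rot: [-0.0, 0.827, 0.562, -0.0]
force: [0.2, -0.5, 0.7]
gripper_width: 58.9
finger_force: 0.0
```

Emit:
step_arm:
  series:
    - {"offset": [0,0,0],"delta_rot": [0,0,-6.2],"gripper": 8}
    - {"offset": [0,0,0],"delta_rot": [0,0,-6.2],"gripper": 8}
    - {"offset": [0,0,0],"delta_rot": [0,0,-6.2],"gripper": 8}
    - {"offset": [0,0,0],"delta_rot": [0,0,-6.2],"gripper": 8}
    - {"offset": [0,0,0],"delta_rot": [0,0,-6.2],"gripper": 8}
    - {"offset": [0,0,0],"delta_rot": [0,0,-6.2],"gripper": 8}
    - {"offset": [0,0,0],"delta_rot": [0,0,-6.2],"gripper": 8}
    - {"offset": [0,0,0],"delta_rot": [0,0,-6.2],"gripper": 8}

```text
time_s: 37.95
tool_pos: [592.4, -93.0, 150.2]
ee_rot: [0.0, 0.798, 0.603, 0.0]
force: [-0.5, 0.0, 0.0]
gripper_width: 79.8
finger_force: 0.0
```

```bash
python3 plan.py 593.5,-92.5,39,-15.8
```

```text
t 38.0 tcp [592.4 -93.  150.2] az -15.8 w 79.8
[593.5, -92.5, 39.0, -15.8] -> [0.08, 0.09, 11.12] [0.0, -0.0, -0.0]
```

Emit:
step_arm:
  series:
    - {"offset": [0.1,0.1,4.5],"delta_rot": [0,0,0],"gripper": 8}
    - {"offset": [0.1,0.1,9],"delta_rot": [0,0,0],"gripper": 8}
    - {"offset": [0.1,0.1,11],"delta_rot": [0,0,0],"gripper": 8}
    - {"offset": [0.1,0.1,11],"delta_rot": [0,0,0],"gripper": 8}
    - {"offset": [0.1,0.1,11],"delta_rot": [0,0,0],"gripper": 5}
    - {"offset": [0.1,0.1,11],"delta_rot": [0,0,0],"gripper": 5}
    - {"offset": [0.1,0.1,11],"delta_rot": [0,0,0],"gripper": 5}
    - {"offset": [0.1,0.1,11],"delta_rot": [0,0,0],"gripper": 5}

```text
time_s: 38.75
tool_pos: [594.1, -92.4, 41.5]
ee_rot: [0.001, 0.798, 0.603, 0.001]
force: [-1.9, 1.1, 6.8]
gripper_width: 59.2
finger_force: 25.0
```

Emit:
step_arm:
  series:
    - {"offset": [0,0,0],"delta_rot": [0,0,0],"gripper": 5}
    - {"offset": [0,0,-1],"delta_rot": [0,0,0],"gripper": 5}
    - {"offset": [0,0,-2],"delta_rot": [0,0,0],"gripper": 5}
    - {"offset": [0,0,-2],"delta_rot": [0,0,0],"gripper": 5}
    - {"offset": [0,0,-2],"delta_rot": [0,0,0],"gripper": 5}
    - {"offset": [0,0,-2],"delta_rot": [0,0,0],"gripper": 5}
    - {"offset": [0,0,-2],"delta_rot": [0,0,0],"gripper": 5}
    - {"offset": [0,0,-2],"delta_rot": [0,0,0],"gripper": 5}

```text
time_s: 39.55
tool_pos: [593.6, -92.3, 59.7]
ee_rot: [-0.0, 0.798, 0.603, -0.0]
force: [-0.9, -0.4, -0.9]
gripper_width: 59.1
finger_force: 25.0
```

```bash
python3 plan.py 578.2,-86.5,60,-15.8 578.2,-86.5,41,-15.8
```

```text
t 39.5 tcp [593.6 -92.3  59.7] az -15.8 w 59.1
[578.2, -86.5, 60.0, -15.8] -> [0.14, -1.64, -0.03] [-0.0, -0.0, -0.0]
[578.2, -86.5, 41.0, -15.8] -> [0.14, -1.64, 1.87] [-0.0, -0.0, -0.0]
```

Emit:
step_arm:
  series:
    - {"offset": [0.1,-0.8,0],"delta_rot": [0,0,0],"gripper": 5}
    - {"offset": [0.15,-1.6,0],"delta_rot": [0,0,0],"gripper": 5}
    - {"offset": [0.15,-1.6,0],"delta_rot": [0,0,0],"gripper": 5}
    - {"offset": [0.15,-1.6,0.9],"delta_rot": [0,0,0],"gripper": 5}
    - {"offset": [0.15,-1.6,1.6],"delta_rot": [0,0,0],"gripper": 5}
    - {"offset": [0.15,-1.6,1.85],"delta_rot": [0,0,0],"gripper": 5}
    - {"offset": [0.15,-1.6,1.85],"delta_rot": [0,0,0],"gripper": 5}
    - {"offset": [0.15,-1.6,1.85],"delta_rot": [0,0,0],"gripper": 5}

```text
time_s: 40.35
tool_pos: [578.4, -86.4, 41.4]
ee_rot: [-0.0, 0.798, 0.603, -0.0]
force: [-2.0, 1.2, 4.8]
gripper_width: 59.3
finger_force: 25.0
```

Emit:
step_arm:
  series:
    - {"offset": [0,0,0],"delta_rot": [0,0,0],"gripper": 7.6}
    - {"offset": [0,0,0],"delta_rot": [0,0,0],"gripper": 7.6}
    - {"offset": [0,0,0],"delta_rot": [0,0,0],"gripper": 7.6}
    - {"offset": [0,0,0],"delta_rot": [0,0,0],"gripper": 7.6}
    - {"offset": [0,0,0],"delta_rot": [0,0,0],"gripper": 7.6}
    - {"offset": [0,0,-4],"delta_rot": [0,0,0],"gripper": 7.6}
    - {"offset": [0,0,-9],"delta_rot": [0,0,0],"gripper": 7.6}
    - {"offset": [0,0,-10],"delta_rot": [0,0,0],"gripper": 7.6}

```text
time_s: 41.15
tool_pos: [580.7, -86.9, 146.4]
ee_rot: [0.003, 0.798, 0.603, 0.002]
force: [0.8, -0.5, -0.4]
gripper_width: 76.1
finger_force: 0.0
```

```bash
python3 plan.py 490,-85,140,-90
```

```text
t 41.1 tcp [580.7 -86.9 146.4] az -15.8 w 76.1
[490.0, -85.0, 140.0, -90.0] -> [-2.28, -8.78, 0.58] [0.3, -0.3, 74.2]
```

Emit:
step_arm:
  series:
    - {"offset": [0,0,-1],"delta_rot": [0,0,8],"gripper": 5}
    - {"offset": [-0.5,-2,-1],"delta_rot": [0,0,16.5],"gripper": 3}
    - {"offset": [-1,-4,-1],"delta_rot": [0,0,25],"gripper": 1}
    - {"offset": [-1.4,-6,-1],"delta_rot": [0,0,33.5],"gripper": 0}
    - {"offset": [-1.9,-8,0],"delta_rot": [0,0,42],"gripper": 0}
    - {"offset": [-2.3,-8.8,0.5],"delta_rot": [0,0,50.5],"gripper": 0}
    - {"offset": [-2.3,-8.8,0.5],"delta_rot": [0,0,59],"gripper": 0}
    - {"offset": [-2.3,-8.8,0.5],"delta_rot": [0,0,67.5],"gripper": 0}

```text
time_s: 41.95
tool_pos: [487.4, -84.7, 136.2]
ee_rot: [-0.0, 0.998, 0.055, -0.0]
force: [0.0, 0.4, -0.4]
gripper_width: 17.6
finger_force: 0.0
```

Emit:
step_arm:
  series:
    - {"offset": [0,0,0],"delta_rot": [0,0,6.7],"gripper": 0}
    - {"offset": [0,0,0],"delta_rot": [0,0,6.7],"gripper": 0}
    - {"offset": [0,0,0],"delta_rot": [0,0,6.7],"gripper": 0}
    - {"offset": [0,0,0],"delta_rot": [0,0,6.7],"gripper": 0}
    - {"offset": [0,0,0],"delta_rot": [0,0,6.7],"gripper": 0}
    - {"offset": [0,0,0],"delta_rot": [0,0,6.7],"gripper": 0}
    - {"offset": [0,0,0],"delta_rot": [0,0,6.7],"gripper": 0}
    - {"offset": [0,0,0],"delta_rot": [0,0,6.7],"gripper": 0}

```text
time_s: 42.75
tool_pos: [487.8, -84.7, 136.6]
ee_rot: [-0.0, 1.0, -0.0, 0.0]
force: [0.6, -0.0, -0.4]
gripper_width: 0.5
finger_force: 0.0
```

Run:
```python
from m2 import *
from plan import plan
plan([[492,-68,6,-90]])
f=grab('wrist','w7.png')
h=cv2.cvtColor(f['img'],cv2.COLOR_RGB2HSV)
lid=((h[...,1]<45)&(h[...,2]>130)).astype(np.uint8)*255
for b in blobs(f,lid,76,500,12000,(0,0,560,330)): print('lid',b)
C=np.array([655.8,187.4]);t=np.radians(15.8);u=np.array([-np.sin(t),-np.cos(t)]);v=np.array([np.cos(t),-np.sin(t)])
print([(C+s*u).round(1) for s in (153,218,283)])
```

```text
t 42.8 tcp [487.8 -84.7 136.6] az -90.0 w 0.5
[492, -68, 6, -90] -> [0.42, -1.66, 13.06] [-0.0, -0.0, -0.0]
lid ([532.8, 252.0, 47.9, 183.4], [480.1, -266.6])
lid ([313.7, 123.4, 80.3, 84.5], [578.7, -87.1])
lid ([229.0, 99.6, 81.0, 87.8], [595.2, -26.3])
lid ([137.7, 74.4, 79.0, 90.9], [612.7, 37.9])
lid ([536.7, 70.9, 54.0, 101.5], [615.8, -246.0])
[array([614.1,  40.2]), array([596.4, -22.4]), array([578.7, -84.9])]
```

All three jars measure on their marks again, so I'll push with the tip at about 6 mm.

Emit:
step_arm:
  series:
    - {"offset": [0.4,-1.6,4.5],"delta_rot": [0,0,0],"gripper": 0}
    - {"offset": [0.4,-1.6,9],"delta_rot": [0,0,0],"gripper": 0}
    - {"offset": [0.4,-1.6,12],"delta_rot": [0,0,0],"gripper": 0}
    - {"offset": [0.4,-1.6,13.05],"delta_rot": [0,0,0],"gripper": 0}
    - {"offset": [0.4,-1.6,13.05],"delta_rot": [0,0,0],"gripper": 0}
    - {"offset": [1.2,-1.4,13.05],"delta_rot": [0,0,0],"gripper": 0}
    - {"offset": [2,-1.2,13.05],"delta_rot": [0,0,0],"gripper": 0}
    - {"offset": [2.6,-1.1,13.05],"delta_rot": [0,0,0],"gripper": 0}

```text
time_s: 43.6
tool_pos: [515.6, -74.2, 7.4]
ee_rot: [0.0, 1.0, -0.0, 0.001]
force: [0.0, -0.6, 0.5]
gripper_width: 0.6
finger_force: 0.0
```

Emit:
step_arm:
  series:
    - {"offset": [0.3,0.15,0],"delta_rot": [0,0,0],"gripper": 0}
    - {"offset": [0.6,0.3,0],"delta_rot": [0,0,0],"gripper": 0}
    - {"offset": [0.9,0.4,0],"delta_rot": [0,0,0],"gripper": 0}
    - {"offset": [1.2,0.5,0],"delta_rot": [0,0,0],"gripper": 0}
    - {"offset": [1.5,0.65,0],"delta_rot": [0,0,0],"gripper": 0}
    - {"offset": [1.8,0.8,0],"delta_rot": [0,0,0],"gripper": 0}
    - {"offset": [2.1,0.9,0],"delta_rot": [0,0,0],"gripper": 0}
    - {"offset": [2.1,0.9,0],"delta_rot": [0,0,0],"gripper": 0}

```text
time_s: 44.4
tool_pos: [535.2, -82.8, 6.0]
ee_rot: [0.0, 1.0, -0.0, 0.0]
force: [1.7, -0.2, 0.0]
gripper_width: 0.3
finger_force: 0.0
```

```bash
cat > chk.py <<'E'
from m2 import *
from plan import plan
plan([[592,-102.6,6,-90]])
f=grab('wrist','wc.png')
h=cv2.cvtColor(f['img'],cv2.COLOR_RGB2HSV)
lid=((h[...,1]<45)&(h[...,2]>130)).astype(np.uint8)*255
for b in blobs(f,lid,76,500,30000,(0,0,560,330)): print('wrist lid',b)
g=grab('top');h=cv2.cvtColor(g['img'],cv2.COLOR_RGB2HSV)
lid=((h[...,1]<45)&(h[...,2]>130)).astype(np.uint8)*255
for b in blobs(g,lid,76,200,1200,(240,195,345,285)): print('top lid',b)
print(r.get_state()['force'].round(1))
E
python3 chk.py
```

```text
t 44.4 tcp [535.2 -82.8   6. ] az -90.0 w 0.3
[592, -102.6, 6, -90] -> [5.68, 1.97, 0.0] [0.0, -0.0, -0.0]
wrist lid ([321.2, 213.5, 108.3, 159.0], [586.0, -88.0])
wrist lid ([153.3, 177.7, 138.3, 164.5], [599.9, -24.7])
wrist lid ([26.3, 151.4, 65.4, 162.4], [610.1, 22.9])
top lid ([282.0, 232.5, 25.8, 26.2], [611.3, 41.6])
[-0.  -0.6  0.9]
```

Run:
```python
from h import *
f=grab('wrist'); g=grab('scene'); c=g['img'][215:285,290:390]
im=np.vstack([cv2.resize(f['img'][120:420],(640,300)),cv2.resize(c,(640,300)) if 0 else cv2.resize(c[:,:],(430,300),interpolation=cv2.INTER_CUBIC).copy() if 0 else np.pad(cv2.resize(c,(430,300),interpolation=cv2.INTER_CUBIC),((0,0),(0,210),(0,0)))])
cv2.imwrite('pics/x1.png',im[...,::-1])
tip=[535.2,-82.8,6]; P=proj(g,[tip,[535.2,-82.8,40],[519,-114.4,28]]); print('scene tip,40mm up, corner',((P-[290,215])*4.3).round())
print('wrist',proj(f,[tip,[519,-114.4,28],[614,-142,28]]).round())
```

```text
scene tip,40mm up, corner [[222. 192.]
 [223. 146.]
 [195. 126.]]
wrist [[310. 270.]
 [365. 310.]
 [427. 139.]]
```

View pics/x1.png

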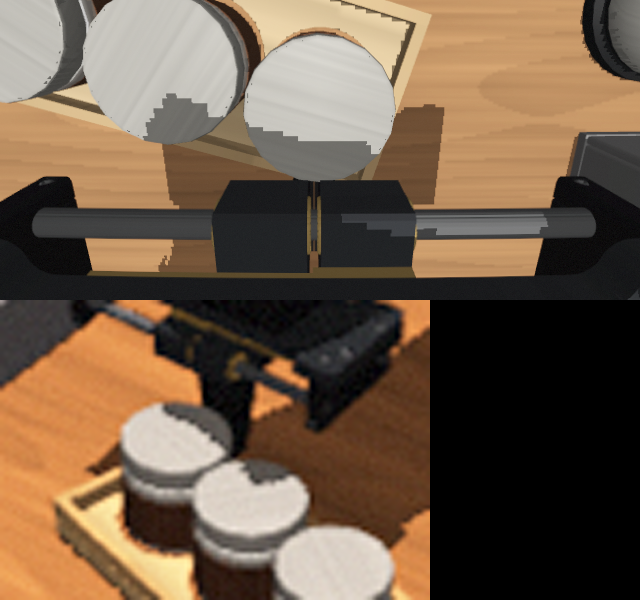

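The picture shows jar 283 at crop (320,106), still on its mark, and the finger column at x≈315. By position the fingertip should be 17 mm inside the board edge, yet the force is zero. I'll back off and probe down to the counter to find where the fingertip really is.

Emit:
step_arm:
  series:
    - {"offset": [-1,0,0],"delta_rot": [0,0,0],"gripper": 0}
    - {"offset": [-2,0,0],"delta_rot": [0,0,0],"gripper": 0}
    - {"offset": [-3,0,0],"delta_rot": [0,0,0],"gripper": 0}
    - {"offset": [-4,0,0],"delta_rot": [0,0,0],"gripper": 0}
    - {"offset": [-4,0,0.2],"delta_rot": [0,0,0],"gripper": 0}
    - {"offset": [-4,0,0.4],"delta_rot": [0,0,0],"gripper": 0}
    - {"offset": [-4,0,0.5],"delta_rot": [0,0,0],"gripper": 0}
    - {"offset": [-4,0,0.5],"delta_rot": [0,0,0],"gripper": 0}

```text
time_s: 45.4
tool_pos: [495.0, -82.6, 0.8]
ee_rot: [-0.0, 1.0, -0.0, -0.0]
force: [-0.1, 0.1, 0.8]
gripper_width: 0.2
finger_force: 0.0
```

Run:
```python
from m2 import *
f=grab('wrist');s=r.get_state();print(s['tool_pos'].round(1),s['force'].round(1),s['qpos'].round(3))
h=cv2.cvtColor(f['img'],cv2.COLOR_RGB2HSV)
lid=((h[...,1]<45)&(h[...,2]>90)).astype(np.uint8)*255
for b in blobs(f,lid,76,500,30000,(0,0,560,330)): print('lid',b)
# board-coloured edge along column 280..340 : print transitions
for x in (230,260,350):
    col=h[:,x,:2].astype(int); print(x,[(y,col[y].tolist()) for y in range(200,300,6)])
C=np.array([655.8,187.4]);t=np.radians(15.8);u=np.array([-np.sin(t),-np.cos(t)]);v=np.array([np.cos(t),-np.sin(t)])
for z in (0,16,28):
    a,b=proj(f,[[*(C+230*u-52*v),z],[*(C+326*u-52*v),z]]).round(); print('pred edge z',z,a,b)
```

```text
[495.  -82.6   0.9] [ 0.2 -0.1  0.2] [-0.297  0.606  2.025  0.     0.511  1.274]
lid ([316.7, 120.7, 175.3, 180.4], [579.5, -86.0])
lid ([133.6, 76.5, 170.3, 199.3], [594.1, -24.3])
lid ([14.6, 45.2, 34.8, 118.6], [604.8, 15.3])
230 [(200, [18, 102]), (206, [19, 85]), (212, [18, 100]), (218, [14, 131]), (224, [13, 135]), (230, [14, 131]), (236, [14, 131]), (242, [14, 130]), (248, [14, 132]), (254, [14, 131]), (260, [14, 130]), (266, [14, 134]), (272, [14, 132]), (278, [14, 130]), (284, [14, 135]), (290, [14, 132]), (296, [14, 132])]
260 [(200, [19, 69]), (206, [17, 102]), (212, [19, 81]), (218, [19, 82]), (224, [14, 133]), (230, [14, 130]), (236, [14, 131]), (242, [14, 132]), (248, [14, 130]), (254, [14, 129]), (260, [14, 135]), (266, [13, 132]), (272, [14, 134]), (278, [14, 129]), (284, [14, 131]), (290, [13, 132]), (296, [14, 128])]
350 [(200, [21, 12]), (206, [19, 69]), (212, [20, 69]), (218, [19, 69]), (224, [19, 68]), (230, [19, 88]), (236, [18, 100]), (242, [17, 101]), (248, [14, 136]), (254, [14, 131]), (260, [13, 131]), (266, [14, 130]), (272, [14, 130]), (278, [14, 129]), (284, [13, 132]), (290, [14, 132]), (296, [14, 130])]
pred edge z 0 [203. 194.] [358. 237.]
pred edge z 16 [194. 198.] [362. 244.]
pred edge z 28 [186. 202.] [365. 251.]
```

Emit:
step_arm:
  series:
    - {"offset": [0,0,0.1],"delta_rot": [0,0,0],"gripper": 0}
    - {"offset": [0,0,0.2],"delta_rot": [0,0,0],"gripper": 0}
    - {"offset": [0,0,0.2],"delta_rot": [0,0,0],"gripper": 0}
    - {"offset": [0,0,0.3],"delta_rot": [0,0,0],"gripper": 0}
    - {"offset": [0,0,0.3],"delta_rot": [0,0,0],"gripper": 0}
    - {"offset": [0,0,0.3],"delta_rot": [0,0,0],"gripper": 0}
    - {"offset": [0,0,0.3],"delta_rot": [0,0,0],"gripper": 0}
    - {"offset": [0,0,0.3],"delta_rot": [0,0,0],"gripper": 0}

```text
time_s: 46.25
tool_pos: [494.8, -82.6, -1.9]
ee_rot: [-0.0, 1.0, -0.0, 0.0]
force: [0.0, -0.1, -1.0]
gripper_width: 0.8
finger_force: 0.0
```

No force at −2 mm either, so the lower part of the shut fingers makes no contact. The working part starts higher up, around the pads. I'll keep the tip near the counter, tilt the hand back so its body clears the jars, and push gently while watching the force.

Emit:
step_arm:
  series:
    - {"offset": [0,-0.6,-0.2],"delta_rot": [0,5,0],"gripper": 0}
    - {"offset": [0,-0.6,-0.2],"delta_rot": [0,10,0],"gripper": 0}
    - {"offset": [0,-0.6,-0.2],"delta_rot": [0,14,0],"gripper": 0}
    - {"offset": [0,-0.6,-0.2],"delta_rot": [0,14,0],"gripper": 0}
    - {"offset": [0.7,-0.6,-0.2],"delta_rot": [0,14,0],"gripper": 0}
    - {"offset": [1.4,-0.6,-0.2],"delta_rot": [0,14,0],"gripper": 0}
    - {"offset": [2.1,-0.6,-0.2],"delta_rot": [0,14,0],"gripper": 0}
    - {"offset": [2.6,-0.5,-0.2],"delta_rot": [0,14,0],"gripper": 0}

```text
time_s: 47.05
tool_pos: [521.2, -77.7, 0.1]
ee_rot: [0.0, 0.993, -0.0, 0.122]
force: [0.3, -0.2, -0.1]
gripper_width: 0.5
finger_force: 0.0
```

```bash
python3 -c "
from h import *
s=r.get_state(); print(s['tool_pos'].round(1),s['force'].round(1),s['qpos'].round(2),s['ee_rot'].round(3))"
```

```text
[ 5.212e+02 -7.770e+01  1.000e-01] [ 0.3 -0.2 -0.1] [-0.32  0.59  2.14  0.41  0.19  0.86] [ 0.     0.993 -0.     0.122]
```

Emit:
step_arm:
  series:
    - {"offset": [0.35,0.1,0.09],"delta_rot": [0,0,0],"gripper": 0}
    - {"offset": [0.7,0.2,0.17],"delta_rot": [0,0,0],"gripper": 0}
    - {"offset": [1.05,0.3,0.26],"delta_rot": [0,0,0],"gripper": 0}
    - {"offset": [1.4,0.4,0.35],"delta_rot": [0,0,0],"gripper": 0}
    - {"offset": [1.75,0.5,0.43],"delta_rot": [0,0,0],"gripper": 0}
    - {"offset": [2.1,0.6,0.52],"delta_rot": [0,0,0],"gripper": 0}
    - {"offset": [2.1,0.6,0.52],"delta_rot": [0,0,0],"gripper": 0}
    - {"offset": [2.1,0.6,0.52],"delta_rot": [0,0,0],"gripper": 0}

```text
time_s: 47.85
tool_pos: [541.8, -83.8, 0.4]
ee_rot: [-0.0, 0.993, -0.0, 0.122]
force: [-6.7, -1.8, 9.6]
gripper_width: 0.2
finger_force: 5.1
```

```bash
cat > c2.py <<'E'
from m2 import *
s=r.get_state(); print(s['tool_pos'].round(1),s['force'].round(1),s['qpos'].round(2))
C=np.array([655.8,187.4])
g=grab('top');h=cv2.cvtColor(g['img'],cv2.COLOR_RGB2HSV)
lid=((h[...,1]<45)&(h[...,2]>130)).astype(np.uint8)*255
for b in blobs(g,lid,76,200,1200,(240,195,345,285)):
    d=np.array(b[1])-C; print('top',b,'r',np.hypot(*d).round(1),'th',np.degrees(np.arctan2(-d[0],-d[1])).round(1))
f=grab('wrist');h=cv2.cvtColor(f['img'],cv2.COLOR_RGB2HSV)
lid=((h[...,1]<45)&(h[...,2]>90)).astype(np.uint8)*255
for b in blobs(f,lid,76,2000,40000,(60,0,560,330)):
    d=np.array(b[1])-C; print('wrist',b,'r',np.hypot(*d).round(1),'th',np.degrees(np.arctan2(-d[0],-d[1])).round(1))
E
python3 c2.py
```

```text
[ 5.418e+02 -8.380e+01  4.000e-01] [-6.7 -1.8  9.6] [-0.32  0.6   2.09  0.34  0.23  0.93]
top ([337.2, 240.7, 17.3, 27.7], [591.6, -78.2]) r 273.2 th 13.6
top ([312.5, 235.1, 25.8, 26.3], [604.7, -24.8]) r 218.3 th 13.5
top ([282.7, 229.0, 25.8, 26.1], [619.0, 39.9]) r 152.0 th 14.0
wrist ([323.2, 171.0, 148.0, 148.1], [591.3, -89.9]) r 284.7 th 13.1
wrist ([162.2, 137.9, 147.0, 169.2], [604.8, -25.5]) r 218.9 th 13.5
```

The board now turns, to about 13.5°, with the jars still in line on it. But the pads are riding on the lip's top edge, since the upward force is 9.6 N. I'll back off, drop 7 mm and push again.

Emit:
step_arm:
  series:
    - {"offset": [-1,0,-0.25],"delta_rot": [0,0,0],"gripper": 0}
    - {"offset": [-2,0,-0.5],"delta_rot": [0,0,0],"gripper": 0}
    - {"offset": [-2.2,0,-0.2],"delta_rot": [0,0,0],"gripper": 0}
    - {"offset": [-2.1,0,0.2],"delta_rot": [0,0,0],"gripper": 0}
    - {"offset": [-2.1,0,0.2],"delta_rot": [0,0,0],"gripper": 0}
    - {"offset": [-1.6,0,0.33],"delta_rot": [0,0,0],"gripper": 0}
    - {"offset": [-1.1,0.1,0.45],"delta_rot": [0,0,0],"gripper": 0}
    - {"offset": [-0.6,0.2,0.57],"delta_rot": [0,0,0],"gripper": 0}

```text
time_s: 48.75
tool_pos: [538.2, -85.5, -7.0]
ee_rot: [-0.0, 0.993, -0.0, 0.121]
force: [-4.2, -1.5, 0.6]
gripper_width: 0.3
finger_force: 2.0
```

Emit:
step_arm:
  series:
    - {"offset": [0.4,0.1,0.1],"delta_rot": [0,0,0],"gripper": 0}
    - {"offset": [0.8,0.25,0.2],"delta_rot": [0,0,0],"gripper": 0}
    - {"offset": [1.2,0.4,0.3],"delta_rot": [0,0,0],"gripper": 0}
    - {"offset": [1.6,0.55,0.4],"delta_rot": [0,0,0],"gripper": 0}
    - {"offset": [1.6,0.55,0.4],"delta_rot": [0,0,0],"gripper": 0}
    - {"offset": [1.6,0.55,0.4],"delta_rot": [0,0,0],"gripper": 0}
    - {"offset": [1.6,0.55,0.4],"delta_rot": [0,0,0],"gripper": 0}
    - {"offset": [1.6,0.55,0.4],"delta_rot": [0,0,0],"gripper": 0}

```text
time_s: 49.55
tool_pos: [554.8, -91.2, -6.7]
ee_rot: [0.0, 0.992, -0.0, 0.122]
force: [-0.3, -0.4, -1.0]
gripper_width: 0.6
finger_force: 0.0
```

```bash
python3 c2.py
```

```text
[554.8 -91.2  -6.7] [-0.3 -0.4 -1. ] [-0.32  0.63  2.06  0.34  0.23  0.93]
top ([337.9, 231.7, 15.2, 27.9], [611.4, -80.1]) r 271.2 th 9.4
top ([313.9, 228.1, 26.0, 26.2], [620.1, -28.1]) r 218.4 th 9.4
top ([283.7, 224.2, 25.9, 26.0], [629.7, 37.9]) r 151.8 th 9.9
wrist ([312.8, 149.4, 155.1, 161.4], [611.1, -93.1]) r 284.0 th 9.1
wrist ([147.1, 125.2, 155.3, 164.1], [620.5, -30.3]) r 220.5 th 9.2
```

Emit:
step_arm:
  series:
    - {"offset": [0.45,0.1,0.11],"delta_rot": [0,0,0],"gripper": 0}
    - {"offset": [0.9,0.2,0.22],"delta_rot": [0,0,0],"gripper": 0}
    - {"offset": [1.35,0.3,0.34],"delta_rot": [0,0,0],"gripper": 0}
    - {"offset": [1.8,0.4,0.45],"delta_rot": [0,0,0],"gripper": 0}
    - {"offset": [2.25,0.5,0.56],"delta_rot": [0,0,0],"gripper": 0}
    - {"offset": [2.7,0.6,0.67],"delta_rot": [0,0,0],"gripper": 0}
    - {"offset": [3.1,0.65,0.77],"delta_rot": [0,0,0],"gripper": 0}
    - {"offset": [3.5,0.7,0.87],"delta_rot": [0,0,0],"gripper": 0}

```text
time_s: 50.45
tool_pos: [590.8, -98.2, -6.9]
ee_rot: [-0.0, 0.993, -0.0, 0.122]
force: [-4.5, -2.5, -0.5]
gripper_width: 0.5
finger_force: 1.8
```

```bash
python3 c2.py
```

```text
[590.8 -98.2  -6.9] [-4.5 -2.5 -0.5] [-0.31  0.66  1.97  0.26  0.29  1.02]
top ([338.5, 215.9, 14.1, 26.4], [646.4, -81.8]) r 269.4 th 2.0
top ([314.8, 216.0, 25.6, 26.1], [646.9, -30.1]) r 217.7 th 2.3
top ([284.3, 215.7, 25.4, 26.0], [648.6, 36.5]) r 151.1 th 2.7
wrist ([300.4, 154.9, 153.0, 168.6], [645.9, -95.6]) r 283.2 th 2.0
wrist ([137.4, 150.9, 153.7, 158.1], [647.7, -33.6]) r 221.1 th 2.1
wrist ([345.5, 18.9, 39.2, 1043.2], [697.1, -112.6]) r 302.8 th -7.8
```

Emit:
step_arm:
  series:
    - {"offset": [0.2,0,0.05],"delta_rot": [0,0,0],"gripper": 0}
    - {"offset": [0.35,0,0.09],"delta_rot": [0,0,0],"gripper": 0}
    - {"offset": [0.5,0,0.12],"delta_rot": [0,0,0],"gripper": 0}
    - {"offset": [0.6,0,0.15],"delta_rot": [0,0,0],"gripper": 0}
    - {"offset": [0.7,0,0.17],"delta_rot": [0,0,0],"gripper": 0}
    - {"offset": [0.8,0,0.2],"delta_rot": [0,0,0],"gripper": 0}
    - {"offset": [0.8,0,0.2],"delta_rot": [0,0,0],"gripper": 0}
    - {"offset": [0.8,0,0.2],"delta_rot": [0,0,0],"gripper": 0}

```text
time_s: 51.35
tool_pos: [598.9, -98.2, -6.8]
ee_rot: [0.0, 0.993, -0.0, 0.122]
force: [-2.8, -1.6, 0.6]
gripper_width: 0.3
finger_force: 1.2
```

Emit:
step_arm:
  series:
    - {"offset": [0.05,0,0.01],"delta_rot": [0,0,0],"gripper": 0}
    - {"offset": [0.1,0,0.02],"delta_rot": [0,0,0],"gripper": 0}
    - {"offset": [0.15,0,0.04],"delta_rot": [0,0,0],"gripper": 0}
    - {"offset": [0.2,0,0.05],"delta_rot": [0,0,0],"gripper": 0}
    - {"offset": [0.25,0,0.06],"delta_rot": [0,0,0],"gripper": 0}
    - {"offset": [0.3,0,0.07],"delta_rot": [0,0,0],"gripper": 0}
    - {"offset": [0.3,0,0.07],"delta_rot": [0,0,0],"gripper": 0}
    - {"offset": [0.3,0,0.07],"delta_rot": [0,0,0],"gripper": 0}

```text
time_s: 52.15
tool_pos: [601.9, -98.2, -6.8]
ee_rot: [-0.0, 0.993, -0.0, 0.122]
force: [-3.2, -2.1, -0.3]
gripper_width: 0.4
finger_force: 1.5
```

```bash
python3 c2.py; python3 -c "
from m import *
print('mortar',circ((215,214),22,90))"
```

```text
[601.9 -98.2  -6.8] [-3.2 -2.1 -0.3] [-0.31  0.66  1.94  0.24  0.31  1.04]
top ([284.3, 213.3, 25.2, 25.7], [654.0, 36.4]) r 151.0 th 0.7
top ([338.5, 210.6, 14.1, 25.3], [658.3, -81.9]) r 269.3 th -0.5
top ([314.8, 212.3, 25.6, 26.2], [655.3, -30.3]) r 217.7 th 0.1
wrist ([137.7, 157.7, 153.2, 159.6], [655.5, -33.6]) r 221.0 th 0.1
wrist ([301.1, 155.5, 153.2, 168.1], [656.1, -95.7]) r 283.1 th -0.1
wrist ([321.3, 29.6, 63.1, 825.2], [703.3, -103.3]) r 294.6 th -9.3
mortar [659.5 187.8  48.9]
```

Emit:
step_arm:
  series:
    - {"offset": [0.05,0,0.01],"delta_rot": [0,0,0],"gripper": 0}
    - {"offset": [0.1,0,0.02],"delta_rot": [0,0,0],"gripper": 0}
    - {"offset": [0.15,0,0.04],"delta_rot": [0,0,0],"gripper": 0}
    - {"offset": [0.2,0,0.05],"delta_rot": [0,0,0],"gripper": 0}
    - {"offset": [0.2,0,0.05],"delta_rot": [0,0,0],"gripper": 0}
    - {"offset": [0.2,0,0.05],"delta_rot": [0,0,0],"gripper": 0}
    - {"offset": [0.2,0,0.05],"delta_rot": [0,0,0],"gripper": 0}
    - {"offset": [0.2,0,0.05],"delta_rot": [0,0,0],"gripper": 0}

```text
time_s: 53.1
tool_pos: [602.3, -98.1, -7.1]
ee_rot: [-0.0, 0.993, -0.0, 0.12]
force: [-13.2, -5.2, 6.1]
gripper_width: 0.6
finger_force: 6.2
```

Emit:
step_arm:
  series:
    - {"offset": [0.05,0,0.01],"delta_rot": [0,0,0],"gripper": 0}
    - {"offset": [0.1,0,0.02],"delta_rot": [0,0,0],"gripper": 0}
    - {"offset": [0.15,0,0.04],"delta_rot": [0,0,0],"gripper": 0}
    - {"offset": [0.15,0,0.04],"delta_rot": [0,0,0],"gripper": 0}
    - {"offset": [0.15,0,0.04],"delta_rot": [0,0,0],"gripper": 0}
    - {"offset": [0.15,0,0.04],"delta_rot": [0,0,0],"gripper": 0}
    - {"offset": [0.15,0,0.04],"delta_rot": [0,0,0],"gripper": 0}
    - {"offset": [0.15,0,0.04],"delta_rot": [0,0,0],"gripper": 0}

```text
time_s: 53.9
tool_pos: [602.5, -97.9, -7.3]
ee_rot: [-0.001, 0.993, -0.0, 0.119]
force: [-20.1, -6.5, 9.7]
gripper_width: 0.2
finger_force: 10.0
```

```bash
python3 c2.py
```

```text
[602.5 -97.9  -7.3] [-20.1  -6.5   9.7] [-0.31  0.67  1.94  0.23  0.32  1.05]
top ([284.4, 213.1, 25.5, 25.6], [654.3, 36.4]) r 151.0 th 0.6
top ([338.6, 209.9, 14.0, 23.9], [659.8, -82.2]) r 269.6 th -0.9
top ([314.8, 212.3, 25.5, 26.2], [655.3, -30.2]) r 217.6 th 0.1
wrist ([137.4, 159.9, 154.2, 159.9], [655.6, -33.6]) r 221.0 th 0.1
wrist ([301.5, 157.6, 154.3, 169.0], [656.2, -95.7]) r 283.1 th -0.1
wrist ([322.1, 29.9, 63.7, 831.7], [703.7, -103.4]) r 294.7 th -9.4
```

The force jumped to 20 N with no further motion, so the board is against the rail. I'm backing off and lifting clear.

Emit:
step_arm:
  series:
    - {"offset": [-0.6,0,-0.15],"delta_rot": [0,0,0],"gripper": 0}
    - {"offset": [-1.8,0,-0.45],"delta_rot": [0,0,0],"gripper": 0}
    - {"offset": [-3.6,0,-0.9],"delta_rot": [0,0,0],"gripper": 0}
    - {"offset": [-5.5,0,-1.5],"delta_rot": [0,0,0],"gripper": 0}
    - {"offset": [-6.5,0,-5.5],"delta_rot": [0,-4,0],"gripper": 0}
    - {"offset": [-6.5,0,-10],"delta_rot": [0,-9,0],"gripper": 0}
    - {"offset": [-6.5,0,-14.5],"delta_rot": [0,-14,0],"gripper": 0}
    - {"offset": [-6.5,0,-16],"delta_rot": [0,-14,0],"gripper": 0}

```text
time_s: 54.8
tool_pos: [506.0, -98.7, 137.3]
ee_rot: [0.001, 1.0, 0.0, 0.002]
force: [0.5, 0.4, -1.7]
gripper_width: 0.5
finger_force: 0.0
```

Run:
```python
from m2 import *
from plan import plan
import c2
g=grab('top'); s=grab('scene')
a=cv2.resize(g['img'][175:295,190:450],None,fx=2.4,fy=2.4,interpolation=cv2.INTER_CUBIC)
b=cv2.resize(s['img'][215:275,225:295],None,fx=4,fy=4,interpolation=cv2.INTER_CUBIC); b=np.pad(b,((0,0),(0,a.shape[1]-b.shape[1]),(0,0)))
cv2.imwrite('pics/x2.png',np.vstack([a,b])[...,::-1]); print(a.shape)
plan([[624,-281,160,-90]])
```

```text
[506.  -98.7 137.3] [ 0.5  0.4 -1.7] [-0.32  0.4   1.89 -0.    0.85  1.25]
top ([296.7, 215.9, 26.3, 56.5], [647.8, 9.3]) r 178.3 th 2.6
top ([338.4, 211.1, 14.1, 25.8], [657.2, -81.7]) r 269.1 th -0.3
wrist ([522.7, 258.8, 71.8, 157.6], [492.3, -273.8]) r 489.3 th 19.5
wrist ([521.3, 96.1, 83.1, 99.8], [617.5, -252.4]) r 441.5 th 5.0
wrist ([307.9, 36.9, 84.2, 87.3], [654.6, -97.0]) r 284.4 th 0.2
wrist ([166.5, 48.0, 85.7, 192.5], [648.3, 2.1]) r 185.5 th 2.3
(288, 624, 3)
t 55.0 tcp [503.8 -97.9 132.2] az -90.0 w 0.3
[624, -281, 160, -90] -> [12.03, 18.3, -2.77] [-0.0, -0.1, -0.0]
```

View pics/x2.png

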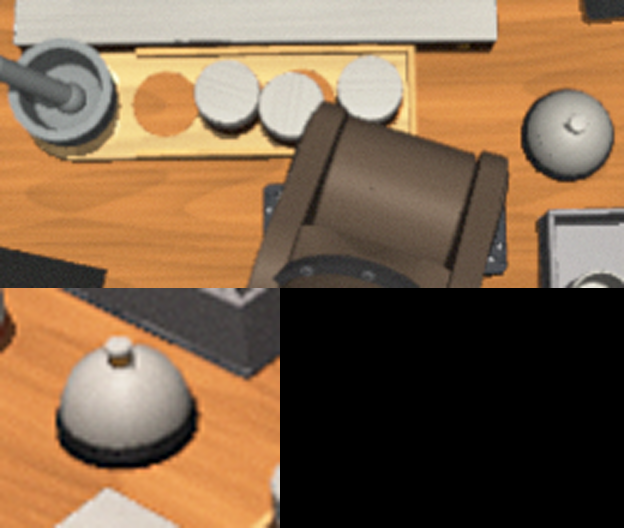

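The board lies along the rail. The bell button is at top crop (575,124), which is full-frame (429.6,226.7). The middle jar has been knocked to crop (291,105), about 2 cm off its mark, and I'll measure it. All 14 views are now used, so the rest has to be numeric.

Run:
```python
from m import *
C=np.array([655.8,187.4])
for n,c in [('j153',(284.3,213.5)),('jmid',(311.2,218.9)),('j283',(344,212))]: 
    for R0 in (13,14): print(n,circ(c,R0,76))
print('mid direct',onz(f,[(311.2,218.9)],76).round(1))
print('bell top',onz(f,[(429.6,226.7)],64).round(1))
s=grab('scene'); print('bell scene',onz(s,[(225+119/4,215+(341-288)/4)],64).round(1))
# jar mid lid in scene: print gray crop blobs
h=cv2.cvtColor(s['img'],cv2.COLOR_RGB2HSV)
from m2 import blobs
lid=((h[...,1]<50)&(h[...,2]>120)).astype(np.uint8)*255
for b in blobs(s,lid,76,150,3000,(290,200,420,330)): print('scene lid',b)
# rail gap along flush edge (z=28 lip edge): rows of board->dark->rail per column
hv=cv2.cvtColor(f['img'],cv2.COLOR_RGB2HSV)
for x in (250,270,300,330,355):
    print(x,[(y,int(hv[y,x,1]),int(hv[y,x,2])) for y in range(189,203)])
```

```text
j153 [656.6  37.3  30.2]
j153 [657.4  38.1  30.9]
jmid [642.2 -21.5  28.9]
jmid [642.5 -21.1  28.8]
j283 [659.6 -94.1  31.6]
j283 [662.3 -92.9  34. ]
mid direct [[640.6 -22.3  76. ]]
bell top [[ 622.3 -282.3   64. ]]
bell scene [[ 622.9 -283.7   64. ]]
scene lid ([407.0, 311.6, 24.6, 31.8], [651.2, 164.9])
scene lid ([319.9, 311.7, 18.3, 93.2], [756.6, 24.6])
scene lid ([345.1, 280.5, 21.4, 52.2], [651.9, 11.1])
scene lid ([305.6, 263.4, 17.3, 25.4], [659.7, -91.7])
250 [(189, 20, 207), (190, 21, 209), (191, 16, 208), (192, 18, 159), (193, 28, 64), (194, 131, 82), (195, 136, 218), (196, 123, 249), (197, 134, 225), (198, 135, 142), (199, 117, 214), (200, 106, 244), (201, 106, 242), (202, 104, 242)]
270 [(189, 19, 214), (190, 20, 209), (191, 21, 170), (192, 24, 94), (193, 92, 39), (194, 144, 94), (195, 134, 231), (196, 124, 251), (197, 131, 204), (198, 125, 126), (199, 116, 218), (200, 109, 241), (201, 110, 239), (202, 108, 239)]
300 [(189, 17, 208), (190, 17, 210), (191, 17, 196), (192, 17, 120), (193, 105, 61), (194, 138, 175), (195, 129, 237), (196, 132, 226), (197, 134, 148), (198, 117, 222), (199, 110, 236), (200, 108, 237), (201, 108, 237), (202, 107, 240)]
330 [(189, 21, 216), (190, 18, 222), (191, 15, 181), (192, 13, 100), (193, 129, 81), (194, 132, 208), (195, 133, 235), (196, 136, 169), (197, 122, 125), (198, 116, 226), (199, 108, 236), (200, 107, 233), (201, 109, 234), (202, 108, 238)]
355 [(189, 21, 214), (190, 17, 215), (191, 15, 170), (192, 32, 88), (193, 140, 100), (194, 138, 224), (195, 125, 245), (196, 130, 179), (197, 122, 198), (198, 109, 240), (199, 102, 244), (200, 109, 236), (201, 112, 234), (202, 110, 230)]
```

Jar 218 still stands upright inside the lips, at about (641.5,−22), but it's 14 mm off the row, so I'll set it back on its mark before ringing the bell.

```bash
python3 plan.py 641.5,-21.8,150,0
```

```text
t 55.1 tcp [503.3 -97.9 131.3] az -90.0 w 0.6
[641.5, -21.8, 150.0, 0.0] -> [13.81, -7.62, -1.88] [-0.1, 0.0, -90.0]
```

Emit:
step_arm:
  series:
    - {"offset": [0,0,-2.5],"delta_rot": [0,0,-8.5],"gripper": 8}
    - {"offset": [1.5,-1,-2.5],"delta_rot": [0,0,-17],"gripper": 8}
    - {"offset": [3.5,-2,-2.5],"delta_rot": [0,0,-25.5],"gripper": 8}
    - {"offset": [5.5,-3,-2.5],"delta_rot": [0,0,-34],"gripper": 8}
    - {"offset": [7.5,-4,-2.5],"delta_rot": [0,0,-42.5],"gripper": 8}
    - {"offset": [9.5,-5,-2.5],"delta_rot": [0,0,-51],"gripper": 8}
    - {"offset": [11.5,-6.3,-2.5],"delta_rot": [0,0,-59.5],"gripper": 8}
    - {"offset": [13.8,-7.6,-2.5],"delta_rot": [0,0,-68],"gripper": 8}

```text
time_s: 55.9
tool_pos: [642.0, -21.6, 155.8]
ee_rot: [-0.001, 0.827, 0.561, -0.001]
force: [0.1, -0.1, -0.6]
gripper_width: 59.0
finger_force: 0.0
```

Emit:
step_arm:
  series:
    - {"offset": [0,0,0],"delta_rot": [0,0,-8.5],"gripper": 8}
    - {"offset": [0,0,0],"delta_rot": [0,0,-17],"gripper": 8}
    - {"offset": [0,0,0],"delta_rot": [0,0,-22],"gripper": 8}
    - {"offset": [0,0,0],"delta_rot": [0,0,-22],"gripper": 8}
    - {"offset": [0,0,0],"delta_rot": [0,0,-22],"gripper": 8}
    - {"offset": [0,0,0],"delta_rot": [0,0,-22],"gripper": 8}
    - {"offset": [0,0,0],"delta_rot": [0,0,-22],"gripper": 8}
    - {"offset": [0,0,0],"delta_rot": [0,0,-22],"gripper": 8}

```text
time_s: 56.7
tool_pos: [641.7, -22.2, 157.6]
ee_rot: [-0.0, 0.707, 0.707, 0.0]
force: [0.2, -0.1, 0.8]
gripper_width: 80.2
finger_force: 0.0
```

Run:
```python
from m2 import *
from plan import plan
f=grab('wrist');h=cv2.cvtColor(f['img'],cv2.COLOR_RGB2HSV)
for V in (90,130):
    lid=((h[...,1]<45)&(h[...,2]>V)).astype(np.uint8)*255
    for b in blobs(f,lid,76,800,40000,(200,0,440,300)): print('wrist',V,b)
print(proj(f,[[641.5,-21.8,76],[656.5,37.5,76],[655.5,-30.5,76]]).round())
plan([[641.5,-22,41,0]])
```

```text
wrist 90 ([324.2, 197.9, 70.6, 155.4], [649.6, 9.4])
wrist 90 ([412.9, 155.9, 49.5, 397.8], [721.1, 43.7])
wrist 90 ([336.9, 8.2, 20.5, 95.7], [657.9, 149.2])
wrist 130 ([413.9, 150.4, 48.4, 394.3], [721.6, 48.0])
wrist 130 ([336.7, 8.0, 19.9, 95.1], [657.8, 149.2])
[[315. 234.]
 [333. 164.]
 [331. 244.]]
t 56.8 tcp [641.7 -22.2 157.7] az -0.1 w 80.0
[641.5, -22, 41, 0] -> [0.02, -0.02, 11.67] [0.0, -0.0, -0.1]
```

Emit:
step_arm:
  series:
    - {"offset": [0,0,4.5],"delta_rot": [0,0,0],"gripper": 8}
    - {"offset": [0,0,9],"delta_rot": [0,0,0],"gripper": 8}
    - {"offset": [0,0,11.7],"delta_rot": [0,0,0],"gripper": 8}
    - {"offset": [0,0,11.7],"delta_rot": [0,0,0],"gripper": 8}
    - {"offset": [0,0,11.7],"delta_rot": [0,0,0],"gripper": 5}
    - {"offset": [0,0,11.7],"delta_rot": [0,0,0],"gripper": 5}
    - {"offset": [0,0,11.7],"delta_rot": [0,0,0],"gripper": 5}
    - {"offset": [0,0,11.7],"delta_rot": [0,0,0],"gripper": 5}

```text
time_s: 57.55
tool_pos: [642.6, -22.3, 42.4]
ee_rot: [0.001, 0.707, 0.707, 0.001]
force: [-0.6, -0.7, 7.6]
gripper_width: 59.1
finger_force: 25.0
```

Emit:
step_arm:
  series:
    - {"offset": [0,0,0],"delta_rot": [0,0,0],"gripper": 5}
    - {"offset": [0,0,-0.5],"delta_rot": [0,0,0],"gripper": 5}
    - {"offset": [0,0,-1],"delta_rot": [0,0,0],"gripper": 5}
    - {"offset": [0,0,-1],"delta_rot": [0,0,0],"gripper": 5}
    - {"offset": [0,0,-1],"delta_rot": [0,0,0],"gripper": 5}
    - {"offset": [0,0,-1],"delta_rot": [0,0,0],"gripper": 5}
    - {"offset": [0,0,-1],"delta_rot": [0,0,0],"gripper": 5}
    - {"offset": [0,0,-1],"delta_rot": [0,0,0],"gripper": 5}

```text
time_s: 58.35
tool_pos: [642.0, -22.2, 50.7]
ee_rot: [0.0, 0.707, 0.707, 0.0]
force: [2.9, 0.1, 0.3]
gripper_width: 59.0
finger_force: 25.0
```

```bash
python3 plan.py 655.2,-30.5,52,0
```

```text
t 58.4 tcp [642.  -22.2  50.7] az -0.0 w 59.0
[655.2, -30.5, 52.0, 0.0] -> [-0.83, 1.32, -0.13] [0.0, -0.0, -0.0]
```

Emit:
step_arm:
  series:
    - {"offset": [-0.4,0.7,0],"delta_rot": [0,0,0],"gripper": 5}
    - {"offset": [-0.8,1.3,0],"delta_rot": [0,0,0],"gripper": 5}
    - {"offset": [-0.8,1.3,0],"delta_rot": [0,0,0],"gripper": 5}
    - {"offset": [-0.8,1.3,0.5],"delta_rot": [0,0,0],"gripper": 5}
    - {"offset": [-0.8,1.3,0.85],"delta_rot": [0,0,0],"gripper": 5}
    - {"offset": [-0.8,1.3,0.9],"delta_rot": [0,0,0],"gripper": 5}
    - {"offset": [-0.8,1.3,0.9],"delta_rot": [0,0,0],"gripper": 5}
    - {"offset": [-0.8,1.3,0.9],"delta_rot": [0,0,0],"gripper": 5}

```text
time_s: 59.15
tool_pos: [654.2, -30.1, 42.1]
ee_rot: [-0.0, 0.707, 0.707, -0.0]
force: [-3.5, -0.6, 7.6]
gripper_width: 59.5
finger_force: 25.0
```

Emit:
step_arm:
  series:
    - {"offset": [0,0,0],"delta_rot": [0,0,0],"gripper": 6.8}
    - {"offset": [0,0,0],"delta_rot": [0,0,0],"gripper": 6.8}
    - {"offset": [0,0,0],"delta_rot": [0,0,0],"gripper": 6.8}
    - {"offset": [0,0,0],"delta_rot": [0,0,0],"gripper": 6.8}
    - {"offset": [0,0,-3],"delta_rot": [0,0,0],"gripper": 6.8}
    - {"offset": [0,0,-7],"delta_rot": [0,0,0],"gripper": 6.8}
    - {"offset": [0,0,-11],"delta_rot": [0,0,0],"gripper": 6.8}
    - {"offset": [0,0,-12],"delta_rot": [0,0,0],"gripper": 6.8}

```text
time_s: 59.95
tool_pos: [656.3, -30.3, 166.1]
ee_rot: [0.002, 0.707, 0.707, 0.002]
force: [0.1, 0.6, 0.4]
gripper_width: 68.0
finger_force: 0.0
```

```bash
python3 plan.py 622.5,-283,150,-45
```

```text
t 60.0 tcp [656.3 -30.3 166.1] az -0.0 w 68.0
[622.5, -283.0, 150.0, -45.0] -> [-25.27, -3.38, 1.61] [0.4, -0.1, 45.0]
```

Emit:
step_arm:
  series:
    - {"offset": [-4.5,-0.6,0],"delta_rot": [0,0,0],"gripper": 4}
    - {"offset": [-9,-1.2,0],"delta_rot": [0,0,0],"gripper": 2}
    - {"offset": [-13.5,-1.8,0],"delta_rot": [0,0,0],"gripper": 0}
    - {"offset": [-18,-2.4,0],"delta_rot": [0,0,0],"gripper": 0}
    - {"offset": [-22.5,-3,0],"delta_rot": [0,0,0],"gripper": 0}
    - {"offset": [-25.2,-3.4,0],"delta_rot": [0,0,0],"gripper": 0}
    - {"offset": [-25.2,-3.4,0],"delta_rot": [0,0,0],"gripper": 0}
    - {"offset": [-25.2,-3.4,0],"delta_rot": [0,0,0],"gripper": 0}

```text
time_s: 60.75
tool_pos: [620.2, -282.3, 160.8]
ee_rot: [-0.001, 0.708, 0.707, -0.0]
force: [0.1, -0.5, 0.8]
gripper_width: 9.7
finger_force: 0.0
```

Run:
```python
from m2 import *
from m import *
from plan import plan
plan([[622.5,-283,66,0]])
for n,c in [('j153',(284.3,213.5)),('j218',(314.5,212.3)),('j283',(344,211))]: print(n,circ(c,13,76))
print('mortar',circ((215,214),22,90))
h=cv2.cvtColor(f['img'],cv2.COLOR_RGB2HSV)
lid=((h[...,1]<45)&(h[...,2]>130)).astype(np.uint8)*255
for b in blobs(f,lid,76,200,1500,(240,196,375,285)): print(b)
# board robot-side lip outer edge (z=28): transition rows board->table by saturation
for x in (260,290,320,350):
    print(x,[(y,int(h[y,x,1])) for y in range(232,248)])
```

```text
t 60.8 tcp [ 620.5 -281.4  161. ] az -0.0 w 5.5
[622.5, -283, 66, 0] -> [-0.16, 0.21, 9.5] [-0.0, -0.0, -0.0]
j153 [656.9  36.7  30.4]
j218 [657.2 -29.8  32.4]
j283 [662.1 -93.9  34. ]
mortar [659.6 188.6  49.2]
([314.5, 213.5, 25.4, 25.8], [652.4, -29.6])
([284.3, 213.2, 25.3, 25.8], [654.1, 36.6])
([343.7, 211.6, 25.6, 25.9], [655.9, -93.3])
260 [(232, 115), (233, 111), (234, 110), (235, 110), (236, 108), (237, 110), (238, 119), (239, 130), (240, 125), (241, 163), (242, 171), (243, 170), (244, 169), (245, 165), (246, 170), (247, 171)]
290 [(232, 112), (233, 108), (234, 109), (235, 101), (236, 110), (237, 122), (238, 127), (239, 136), (240, 145), (241, 160), (242, 167), (243, 169), (244, 170), (245, 165), (246, 170), (247, 167)]
320 [(232, 107), (233, 109), (234, 105), (235, 105), (236, 114), (237, 126), (238, 135), (239, 133), (240, 143), (241, 165), (242, 169), (243, 166), (244, 171), (245, 171), (246, 166), (247, 169)]
350 [(232, 105), (233, 105), (234, 102), (235, 107), (236, 116), (237, 121), (238, 130), (239, 124), (240, 172), (241, 170), (242, 160), (243, 166), (244, 165), (245, 163), (246, 163), (247, 160)]
```

All three jars are on their marks and the board is parallel to the rail. Now the bell.

Emit:
step_arm:
  series:
    - {"offset": [-0.16,0.2,3],"delta_rot": [0,0,0],"gripper": 0}
    - {"offset": [-0.16,0.2,6],"delta_rot": [0,0,0],"gripper": 0}
    - {"offset": [-0.16,0.2,8],"delta_rot": [0,0,0],"gripper": 0}
    - {"offset": [-0.16,0.2,9.2],"delta_rot": [0,0,0],"gripper": 0}
    - {"offset": [-0.16,0.2,9.4],"delta_rot": [0,0,0],"gripper": 0}
    - {"offset": [-0.16,0.2,9.6],"delta_rot": [0,0,0],"gripper": 0}
    - {"offset": [-0.16,0.2,9.9],"delta_rot": [0,0,0],"gripper": 0}
    - {"offset": [-0.16,0.2,9.9],"delta_rot": [0,0,0],"gripper": 0}

```text
time_s: 61.6
tool_pos: [622.8, -283.8, 63.2]
ee_rot: [0.0, 0.707, 0.707, 0.0]
force: [0.2, -0.3, -0.6]
gripper_width: 0.5
finger_force: 0.0
```

Emit:
step_arm:
  series:
    - {"offset": [0,0,0.1],"delta_rot": [0,0,0],"gripper": 0}
    - {"offset": [0,0,0.2],"delta_rot": [0,0,0],"gripper": 0}
    - {"offset": [0,0,0.3],"delta_rot": [0,0,0],"gripper": 0}
    - {"offset": [0,0,0.4],"delta_rot": [0,0,0],"gripper": 0}
    - {"offset": [0,0,0.5],"delta_rot": [0,0,0],"gripper": 0}
    - {"offset": [0,0,0.5],"delta_rot": [0,0,0],"gripper": 0}
    - {"offset": [0,0,0.5],"delta_rot": [0,0,0],"gripper": 0}
    - {"offset": [0,0,0.5],"delta_rot": [0,0,0],"gripper": 0}

```text
time_s: 62.4
tool_pos: [622.7, -283.8, 57.7]
ee_rot: [-0.0, 0.707, 0.707, 0.0]
force: [0.4, 0.7, 0.5]
gripper_width: 0.7
finger_force: 0.0
```

Emit:
step_arm:
  series:
    - {"offset": [0,0,0.2],"delta_rot": [0,0,0],"gripper": 0}
    - {"offset": [0,0,0.4],"delta_rot": [0,0,0],"gripper": 0}
    - {"offset": [0,0,0.6],"delta_rot": [0,0,0],"gripper": 0}
    - {"offset": [0,0,0.8],"delta_rot": [0,0,0],"gripper": 0}
    - {"offset": [0,0,1],"delta_rot": [0,0,0],"gripper": 0}
    - {"offset": [0,0,1.2],"delta_rot": [0,0,0],"gripper": 0}
    - {"offset": [0,0,1.3],"delta_rot": [0,0,0],"gripper": 0}
    - {"offset": [0,0,1.3],"delta_rot": [0,0,0],"gripper": 0}

```text
time_s: 63.2
tool_pos: [622.5, -283.8, 44.5]
ee_rot: [-0.0, 0.707, 0.707, -0.0]
force: [-0.2, -0.1, 0.2]
gripper_width: 0.3
finger_force: 0.0
```

Emit:
step_arm:
  series:
    - {"offset": [0,0,0.1],"delta_rot": [0,0,0],"gripper": 0}
    - {"offset": [0,0,0.2],"delta_rot": [0,0,0],"gripper": 0}
    - {"offset": [0,0,0.3],"delta_rot": [0,0,0],"gripper": 0}
    - {"offset": [0,0,0.4],"delta_rot": [0,0,0],"gripper": 0}
    - {"offset": [0,0,0.4],"delta_rot": [0,0,0],"gripper": 0}
    - {"offset": [0,0,0.4],"delta_rot": [0,0,0],"gripper": 0}
    - {"offset": [0,0,0.4],"delta_rot": [0,0,0],"gripper": 0}
    - {"offset": [0,0,0.4],"delta_rot": [0,0,0],"gripper": 0}

```text
time_s: 64.0
tool_pos: [622.6, -283.8, 40.7]
ee_rot: [0.0, 0.707, 0.707, 0.0]
force: [-0.4, 0.1, -0.4]
gripper_width: 0.5
finger_force: 0.0
```

Emit:
step_arm:
  series:
    - {"offset": [0,0,0.1],"delta_rot": [0,0,0],"gripper": 0}
    - {"offset": [0,0,0.2],"delta_rot": [0,0,0],"gripper": 0}
    - {"offset": [0,0,0.3],"delta_rot": [0,0,0],"gripper": 0}
    - {"offset": [0,0,0.4],"delta_rot": [0,0,0],"gripper": 0}
    - {"offset": [0,0,0.5],"delta_rot": [0,0,0],"gripper": 0}
    - {"offset": [0,0,0.5],"delta_rot": [0,0,0],"gripper": 0}
    - {"offset": [0,0,0.5],"delta_rot": [0,0,0],"gripper": 0}
    - {"offset": [0,0,0.5],"delta_rot": [0,0,0],"gripper": 0}

```text
time_s: 64.8
tool_pos: [622.6, -283.8, 35.8]
ee_rot: [0.0, 0.707, 0.707, 0.0]
force: [-1.1, 0.2, 2.3]
gripper_width: 0.1
finger_force: 1.0
```

Contact: 2.3 N at 35.8 mm, which fits a working face about 26 mm above the TCP. I'll press on to the stop.

Emit:
step_arm:
  series:
    - {"offset": [0,0,0.1],"delta_rot": [0,0,0],"gripper": 0}
    - {"offset": [0,0,0.2],"delta_rot": [0,0,0],"gripper": 0}
    - {"offset": [0,0,0.3],"delta_rot": [0,0,0],"gripper": 0}
    - {"offset": [0,0,0.4],"delta_rot": [0,0,0],"gripper": 0}
    - {"offset": [0,0,0.5],"delta_rot": [0,0,0],"gripper": 0}
    - {"offset": [0,0,0.55],"delta_rot": [0,0,0],"gripper": 0}
    - {"offset": [0,0,0.55],"delta_rot": [0,0,0],"gripper": 0}
    - {"offset": [0,0,0.55],"delta_rot": [0,0,0],"gripper": 0}

```text
time_s: 65.6
tool_pos: [622.7, -283.8, 30.5]
ee_rot: [0.0, 0.707, 0.707, 0.0]
force: [-3.0, 1.7, 6.8]
gripper_width: 0.5
finger_force: 3.4
```

Emit:
step_arm:
  series:
    - {"offset": [0,0,0.05],"delta_rot": [0,0,0],"gripper": 0}
    - {"offset": [0,0,0.1],"delta_rot": [0,0,0],"gripper": 0}
    - {"offset": [0,0,0.15],"delta_rot": [0,0,0],"gripper": 0}
    - {"offset": [0,0,0.15],"delta_rot": [0,0,0],"gripper": 0}
    - {"offset": [0,0,0.15],"delta_rot": [0,0,0],"gripper": 0}
    - {"offset": [0,0,0.15],"delta_rot": [0,0,0],"gripper": 0}
    - {"offset": [0,0,0.15],"delta_rot": [0,0,0],"gripper": 0}
    - {"offset": [0,0,0.15],"delta_rot": [0,0,0],"gripper": 0}

```text
time_s: 66.4
tool_pos: [622.7, -283.8, 30.3]
ee_rot: [0.0, 0.707, 0.707, 0.0]
force: [-6.5, 3.4, 16.8]
gripper_width: 0.5
finger_force: 8.7
```

On the stop: 16.8 N with no further travel. Now I release it and lift away.

Emit:
step_arm:
  series:
    - {"offset": [0,0,-0.5],"delta_rot": [0,0,0],"gripper": 0}
    - {"offset": [0,0,-1.5],"delta_rot": [0,0,0],"gripper": 0}
    - {"offset": [0,0,-4],"delta_rot": [0,0,0],"gripper": 0}
    - {"offset": [0,0,-8],"delta_rot": [0,0,0],"gripper": 0}
    - {"offset": [0,0,-12],"delta_rot": [0,0,0],"gripper": 0}
    - {"offset": [0,-4,-15],"delta_rot": [0,0,0],"gripper": 0}
    - {"offset": [0,-8,-15],"delta_rot": [0,0,0],"gripper": 0}
    - {"offset": [0,-12,-15],"delta_rot": [0,0,0],"gripper": 0}

```text
time_s: 67.2
tool_pos: [501.5, -283.7, 179.6]
ee_rot: [0.001, 0.707, 0.707, 0.0]
force: [1.2, -0.2, -0.1]
gripper_width: 0.7
finger_force: 0.0
```

Emit:
step_arm:
  series:
    - {"offset": [0,0,0],"delta_rot": [0,0,0],"gripper": 0}
    - {"offset": [0,0,0],"delta_rot": [0,0,0],"gripper": 0}
    - {"offset": [0,0,0],"delta_rot": [0,0,0],"gripper": 0}
    - {"offset": [0,0,0],"delta_rot": [0,0,0],"gripper": 0}
    - {"offset": [0,0,0],"delta_rot": [0,0,0],"gripper": 0}
    - {"offset": [0,0,0],"delta_rot": [0,0,0],"gripper": 0}
    - {"offset": [0,0,0],"delta_rot": [0,0,0],"gripper": 0}
    - {"offset": [0,0,0],"delta_rot": [0,0,0],"gripper": 0}

```text
time_s: 68.0
tool_pos: [502.7, -283.7, 178.6]
ee_rot: [-0.0, 0.707, 0.707, 0.0]
force: [1.2, -0.3, 0.4]
gripper_width: 0.5
finger_force: 0.0
```

Run:
```python
from m2 import *
f=grab('top','fin.png');h=cv2.cvtColor(f['img'],cv2.COLOR_RGB2HSV)
lid=((h[...,1]<45)&(h[...,2]>130)).astype(np.uint8)*255
for b in blobs(f,lid,76,200,1500,(240,196,375,285)): print(b)
s=grab('scene');p=cv2.cvtColor(s['img'],cv2.COLOR_RGB2GRAY); q=cv2.cvtColor(cv2.imread('pics/scene0.png'),cv2.COLOR_BGR2GRAY)
print('bell/chilli diff',np.abs(p[220:262,235:275].astype(int)-q[220:262,235:275]).mean(),'chilli',np.abs(p[190:232,195:226].astype(int)-q[190:232,195:226]).mean())
hs=cv2.cvtColor(s['img'],cv2.COLOR_RGB2HSV); h0=cv2.cvtColor(cv2.imread('pics/scene0.png'),cv2.COLOR_BGR2HSV)
for n,lo,hi,box in [('green',50,80,(380,210,450,270)),('soycap',0,8,(490,295,530,325))]:
    for H in (h0,hs):
        x0,y0,x1,y1=box; m=(H[y0:y1,x0:x1,0]>=lo)&(H[y0:y1,x0:x1,0]<=hi)&(H[y0:y1,x0:x1,1]>150); print(n,m.sum(),np.argwhere(m).mean(0).round(1))
print(r.get_state()['force'].round(1))
```

```text
([314.5, 213.5, 25.5, 25.8], [652.4, -29.6])
([284.3, 213.2, 25.2, 25.8], [654.1, 36.6])
([343.7, 211.6, 25.6, 25.8], [655.9, -93.4])
bell/chilli diff 4.505952380952381 chilli 2.370199692780338
green 518 [31.7 37.1]
green 529 [31.5 37.2]
soycap 312 [13.6 23.5]
soycap 298 [14.7 22.6]
[ 0.6  0.5 -0.6]
```

```bash
python3 -c "
from cell import r
print(r.finish_job())"
```

```text
the job is handed in; nothing more can be done
None
```

The job is handed in at about 68 s: all three cups are in the tub, the three jars stand on the board's marks, the board was pushed against the rail, and the bell was pressed to its stop and let go. My first push went wrong and shoved one jar off its mark. I put it back before finishing the swing; another jar was found off its mark after the swing, and I lifted it back before ringing the bell.

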